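# Snap open the service stand and put the receiver module on it

## Robot

A 7-joint arm with a two-finger parallel gripper is mounted at the origin on the work surface. World frame = base frame: x ahead of the robot, y to its left, z up, the work surface at z = 0. Lengths are in mm, angles in rad, forces in N, time in s.
With the tool pointing down it reaches from about 425 to 875 mm from the base axis. Payload 9.9 kg.
Tool frame: the origin (TCP) lies between the finger pads; the fingertips stand 22 mm ahead of it and the grasp point (between the pads) lies 3 mm ahead of it; z points along the fingers, y is the direction in which the jaws open and shut (so a half turn about z gives the same grasp; the last joint's range is limited). The gripper opens to 85 mm and grips with 20 to 120 N. Pads are 22 mm wide; open, the fingers measure 114 mm over their backs; the gripper's body (76 mm by 85 mm) begins 54 mm behind the grasp point. The pads swing forward as they close: fully open they stand 13 mm farther back than shut.
Start: joints at [-0.084, 0.576, 0.025, 1.437, -0.015, 1.129, -0.057], TCP at [675.003, 0.006, 253.289] pointing down, gripper open.
Joint ranges: [-2.76, 2.76], [-0.34, 2.15], [-1.52, 1.57], [0.19, 2.46], [-1.09, 4.23], [0.17, 1.99], [-2.82, 2.82]. Speed limits (rad/s): [2.22, 2.22, 3.01, 3.01, 3.14, 3.14, 3.14].

## Interface

Orientations are given as a unit quaternion [w, x, y, z].
In Python, from plant import readout, imaging, manip gives the robot as it stands.
- The arm moves only by the tool play_rows, never from a script. Its argument "rows" is a list of rows, each an object of numbers: "wx", "wy", "wz": the turn, a rotation vector about the tool's x, y, z in rad; "dx", "dy", "dz": the shift along the tool's x, y, z in cm; "gripper": the closure, from 0 (fully open) to 1 (shut). A call has exactly 8 rows; each row is the pose to reach, as a shift and turn from the pose commanded when the call began, along the tool's axes at that moment; what a row does not reach only later rows make up. A row lasts 1/8 s, in which the tool goes at most 62.5 mm and 10.7 degrees, less where a joint would pass 70% of its speed; a pose out of reach is approached as far as the arm can. A call with a gripper value outside its range is refused whole. The fingers move at their own pace and stop on an object; the grip force is fixed at half the most. Time passes only in rows, so rows that repeat a pose let the fingers close, or fill a call up. It gives the time, the measured TCP pose, the force and the opening at its end, in the units of the state.
- readout.observe(): the state, without advancing time (a new reading comes with each control period).
- imaging.snapshot(name): name is "scene" or "side" or "wrist"; returns a dict with "color" (384x512x3 uint8, red, green, blue), "K" (3x3 intrinsics, pixels), "pose" (4x4, takes a point from camera to world coordinates); the wrist camera has in their place "T_tool_cam" (4x4, takes a point from camera to tool coordinates, whose origin is the TCP and whose axes are the flange's). Camera axes: x right, y down, z forward; pixel columns grow to the right and rows downward; lengths in mm; the calibration is good to about 2 mm. A picture is of the moment at which its call begins: read the wrist's pose just before it. There is no depth.
- manip.hand_in(): hands the job in, once; it reports no verdict.
The state is a dict: "time_s": time; "q": joint angles; "joint_velocities": joint speeds; "tau": joint torques, N m; "position": TCP position; "orientation": TCP orientation; "ft_force": force on the tool from outside, world axes, zero at the start; "torque": the same for the moment, N m; "finger_gap": finger opening in mm.
Only numpy, scipy, OpenCV 4.12 (cv2) and the standard library are available. Lean on these libraries where they do the work, as an engineer would, in place of code of your own. Each camera call takes 0.05 s, during which the arm holds its last target.

## Task

Lift the valve puller off the folded service stand and lay it flat in the wooden tray, then snap the stand fully open. Stand the receiver module from the turntable squarely in the middle of the stand's sloping floor, dial outwards and its back leaning flat against the raised backrest. Leave everything else on the desk undisturbed and standing where it is.

Things in the scene. Friction and masses are not known exactly. Their poses are not given: they have to be found in the camera images.
- stand: Folding stand fixed to the desk, steel base 130 x 104 x 8 mm. Origin on the desk under it, z up; open front to its -x, hinge at the back. Aluminium floor plate, 84 mm wide (y), slopes down to the back by 0.175 rad: top from x=-35, z=37.5 to x=48, z=23 mm. Cheeks at y=+-47 mm, x=44..66, 56 mm high
- backrest (a joint): Backrest plate 95 long x 72 wide x 5 mm, hinged at its end. 0 = folded, level over the floor, from the hinge to x=-40 (stand frame), top at z=48.5 mm. Swings up and back to its stop at 1.745 = open, leaning back 0.175 rad, square to the floor plate. An over-centre spring drives it away from 0.87 rad to the nearer end, so it snaps open by itself past 0.9
- lever_tip (a point): End of the lever fixed to the backrest: steel plate 24 wide (y) x 6 x 50 mm long from the hinge axis, beside the stand at y=+85 mm. Upright when folded (tip at x=55, z=96 mm, stand frame). Pushed to the stand's +x (6 to 7 N at the tip) it opens the backrest and ends pointing back and slightly down
- hinge (a point): Middle of the backrest's hinge axis, which runs along the stand's y; stand frame x=55, y=0, z=46 mm
- seat (a point): Point fixed to the stand: where the module's origin (centre of its underside) comes when the module sits on the open stand's floor with its back against the backrest; stand frame x=14, y=0, z=29 mm. The module is then tilted back by 0.175 rad about the stand's y axis
- module: Receiver module, black crackle-finish box 70 mm deep (x) x 60 mm wide (y) x 100 mm high, about 0.5 kg, standing on the turntable. Origin: centre of its underside; z up. Aluminium front with round dial and two knobs (they stand out 12 mm) on its -x side
- dial (a point): On the module's -x (front) face: centre of the dial, 67 mm above its underside
- turntable: Cast aluminium turntable, locked, fixed to the desk: disc of 150 mm diameter, top at 36 mm. Origin: centre of its underside
- puller: Steel valve puller lying flat across the folded backrest: straight handle 16 wide x 16 mm high from x=-50 to +20 mm, then a fork head 30 mm wide with two prongs out to x=+55 mm; 110 mm long in all, about 0.09 kg. Origin: centre of its underside, close to its centre of mass; x along its length, z up
- tray: Shallow open wooden tray, fixed to the desk, 100 mm (x) x 190 mm (y) outside, walls 5 mm thick and 22 mm high, floor 5 mm thick. Origin: centre of its underside
- valve1: Bystander: smoky glass valve standing on a black base, 37 mm diameter, 98 mm high. Origin: centre of its underside
- valve2: Bystander: the second, identical smoky glass valve. Origin: centre of its underside
- insulator: Bystander: white porcelain ribbed insulator, 50 mm diameter, 62 mm high. Origin: centre of its underside
- coil: Bystander: copper coil on a wooden former, 44 mm diameter, 62 mm high. Origin: centre of its underside
- filter_can: Bystander: square aluminium can, 36 x 36 x 50 mm, with a 12 mm brass stud on top. Origin: centre of its underside
- jar: Bystander: closed jar, 56 mm diameter, 70 mm high. Origin: centre of its underside
- mug: Bystander: mug, 76 mm diameter, 90 mm high. Origin: centre of its underside
- screwdriver: Bystander: wooden-handled screwdriver, about 200 mm long, lying flat on the desk towards the far right
Not all that is in view belongs to the job. Of the things like the module, leave any that is purple; of the rest the smaller one is meant.

How it is judged (in metres and radians):
On the way, in this order (a step that is already met when the one before it is completed fails the run):
1. the valve puller lies flat in the tray, let go, with the stand still folded (x of puller in the frame of tray between -0.045 and 0.045 m and y of puller in the frame of tray between -0.09 and 0.09 m and z of puller in the frame of tray between -0.002 and 0.012 m and angle between puller's own z axis and vertical below 0.15 rad and linear speed of puller below 0.02 m/s and contact force between the fingers and puller below 0.1 N and value of joint backrest below 0.3 rad), for 0.2 s.
2. the stand has snapped fully open (value of joint backrest above 1.68 rad), for 0.2 s.
At the end, for the whole second after the job is handed in: Puller flat in the tray, within its walls; backrest fully open (over 1.68 rad); module at rest on the sloping floor, back within 12 mm of the backrest, within 12 mm of the middle, square within 0.12 rad, leaning back 0.175 +- 0.06 rad, dial outwards; bystanders undisturbed (x of puller in the frame of tray between -0.045 and 0.045 m and y of puller in the frame of tray between -0.09 and 0.09 m and z of puller in the frame of tray between -0.002 and 0.012 m and angle between puller's own z axis and vertical below 0.15 rad and linear speed of each of puller, module below 0.02 m/s and value of joint backrest above 1.68 rad and x of module in the frame of stand between 0.0008 and 0.02 m and y of module in the frame of stand between -0.012 and 0.012 m and z of module in the frame of stand between 0.022 and 0.038 m and angle between module's own z axis and vertical between 0.115 and 0.235 rad and angle between the y axis of module and the y axis of stand, either way round below 0.12 rad and x of dial in the frame of stand below -0.005 m and angular speed of module below 0.1 rad/s); the robot touches nothing.
It fails at once if a bystander was moved more than 30 mm (distance of any of valve1, valve2, insulator, coil, filter_can, jar, mug, screwdriver from where it was at the start of the episode above 0.03 m).
It fails at once if a bystander was knocked over (angle between any of valve1, valve2, insulator, coil, filter_can, jar, mug's own z axis and vertical above 0.5 rad).
It also fails if it takes over 70 s, if anything falls off the work surface, if the arm or the gripper's body presses on something with over 40 N, if the wrist force passes 120 N, or if a joint passes its speed limit or range.

## Working session

There is one attempt and no reset: what is moved stays moved. The work goes in short steps, Python scripts to look and compute and a tool call to move; the robot and the scene stay as the last step left them, time stands still between calls to the robot, and variables do not carry over. Pictures are saved under pics/ and viewed, and the job is handed in when it is done.

Besides the shell and the picture viewer there is one more tool, called after ">>>" as name(argument=value, ...), one argument or row to a line, values as JSON. play_rows: Moves the arm, as the interface text tells. Its arguments: {"type":"object","properties":{"rows":{"type":"array","items":{"type":"object","properties":{"wx":{"type":"number"},"wy":{"type":"number"},"wz":{"type":"number"},"dx":{"type":"number"},"dy":{"type":"number"},"dz":{"type":"number"},"gripper":{"type":"number"}}}}},"required":["rows"]}

```bash
mkdir -p pics; ls; python3 - <<'E'
from plant import readout, imaging
import cv2,json,numpy as np
print(readout.observe())
for n in ["scene","side","wrist"]:
    s=imaging.snapshot(n)
    cv2.imwrite(f"pics/{n}0.png",s["color"][...,::-1])
    np.savez(f"{n}0.npz",**s)
    print(n,{k:np.round(v,3).tolist() for k,v in s.items() if k!="color"})
E
```

```text
pics
{'time_s': 0.0, 'q': array([-0.08380388,  0.57650931,  0.02483725,  1.43793228, -0.0149944 ,
        1.1290134 , -0.05649485]), 'joint_velocities': array([ 1.34905276e-03, -1.82302412e-04,  2.59940845e-05,  9.74414074e-04,
        5.17371017e-05,  5.09840432e-04,  1.66662621e-04]), 'tau': array([ 1.10782021e-03, -7.65753937e+01,  2.25157209e+00, -2.85965914e+01,
        1.54639565e-02,  1.25475466e-02,  7.09064329e-05]), 'position': array([6.74566351e+02, 1.12394890e-02, 2.52449249e+02]), 'orientation': array([-5.61028669e-04,  7.07088524e-01,  7.07124541e-01, -6.23735574e-04]), 'ft_force': array([-0.39329487, -0.21810783, -0.24161243]), 'torque': array([-0.00177195, -0.01604589,  0.04657081]), 'finger_gap': 86.02456453282029}
scene {'K': [[481.633, 0.0, 253.512], [0.0, 481.633, 185.571], [0.0, 0.0, 1.0]], 'pose': [[-0.663, 0.489, -0.567, 1285.679], [0.748, 0.414, -0.519, 743.528], [-0.019, -0.768, -0.64, 976.551], [0.0, 0.0, 0.0, 1.0]]}
side {'K': [[361.113, 0.0, 254.543], [0.0, 361.113, 195.158], [0.0, 0.0, 1.0]], 'pose': [[0.993, -0.095, 0.065, 446.805], [-0.114, -0.722, 0.683, -806.157], [-0.018, -0.686, -0.728, 996.965], [0.0, 0.0, 0.0, 1.0]]}
wrist {'K': [[301.843, 0.0, 254.261], [0.0, 301.843, 199.16], [0.0, 0.0, 1.0]], 'T_tool_cam': [[-0.0, -0.946, -0.325, 83.9], [1.0, -0.0, 0.001, -0.349], [-0.001, -0.325, 0.946, -120.892], [0.0, 0.0, 0.0, 1.0]]}
```

View pics/scene0.png

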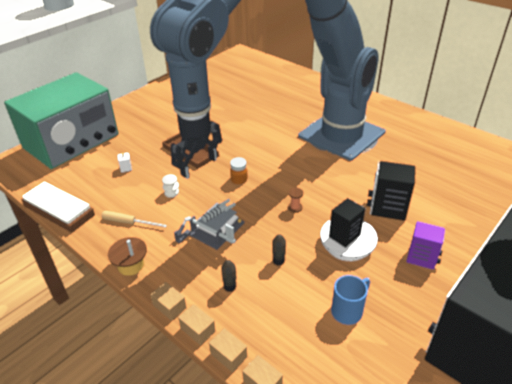

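View pics/side0.png

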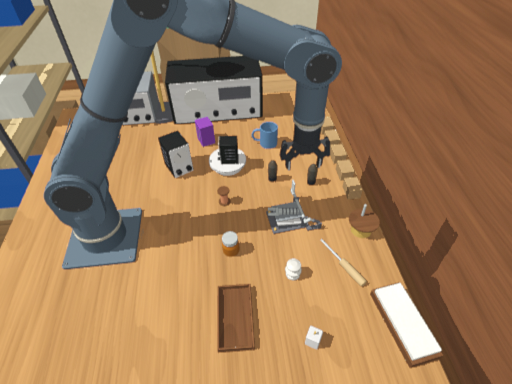

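View pics/wrist0.png

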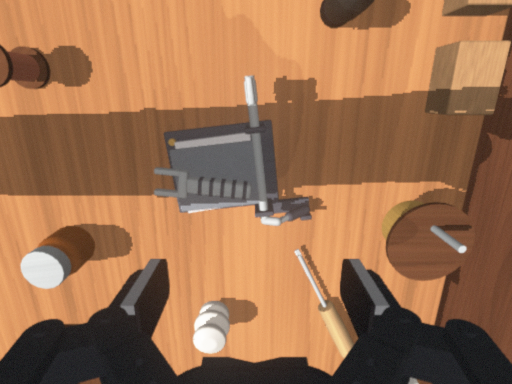

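The side view shows the stand with the puller at (290,215), the tray at (237,317) and the turntable at (228,160). Three things look like the module:
- the black box on the turntable at side (228,150)
- a bigger black box on the desk at (177,155)
- a purple box at (205,132)

The one on the turntable is the smaller non-purple box, so it fits. I'll confirm with an enlarged crop.

```bash
cat > h.py <<'E'
import numpy as np, cv2
from scipy.spatial.transform import Rotation as R
def load(f):
    return dict(np.load(f))
def ray(s,u,v,P=None):
    P=s["pose"] if P is None else P
    d=np.linalg.inv(s["K"])@np.array([u,v,1.]); return P[:3,3],P[:3,:3]@d
def onz(s,u,v,z,P=None):
    o,d=ray(s,u,v,P); return o+d*(z-o[2])/d[2]
def proj(s,p,P=None):
    P=s["pose"] if P is None else P
    c=P[:3,:3].T@(np.asarray(p,float)-P[:3,3]); q=s["K"]@c; return q[:2]/q[2]
def tri(*rays):
    A=np.zeros((3,3));b=np.zeros(3)
    for o,d in rays:
        d=d/np.linalg.norm(d);M=np.eye(3)-np.outer(d,d);A+=M;b+=M@o
    return np.linalg.solve(A,b)
def toolpose(pos,q):
    T=np.eye(4);T[:3,:3]=R.from_quat([q[1],q[2],q[3],q[0]]).as_matrix();T[:3,3]=pos;return T
def crop(s,x0,y0,x1,y1,k,name):
    im=s["color"][y0:y1,x0:x1,::-1]
    im=cv2.resize(im,None,fx=k,fy=k,interpolation=cv2.INTER_CUBIC)
    step=20
    for x in range((x0//step+1)*step,x1,step):
        cv2.line(im,((x-x0)*k,0),((x-x0)*k,6),(0,0,255),1);cv2.putText(im,str(x),((x-x0)*k-10,18),0,.4,(0,0,255),1)
    for y in range((y0//step+1)*step,y1,step):
        cv2.line(im,(0,(y-y0)*k),(6,(y-y0)*k),(0,0,255),1);cv2.putText(im,str(y),(8,(y-y0)*k+4),0,.4,(0,0,255),1)
    cv2.imwrite("pics/"+name,im)
E
python3 - <<'E'
from h import *
s=load("scene0.npz");d=load("side0.npz");w=load("wrist0.npz")
crop(s,280,150,460,280,4,"c_scene_mod.png")
crop(d,150,110,290,220,5,"c_side_mod.png")
crop(w,140,60,330,230,4,"c_wrist_st.png")
crop(d,210,170,340,360,3,"c_side_tr.png")
crop(s,150,150,310,300,4,"c_scene_st.png")
E
```

```text
(no output)
```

View pics/c_scene_mod.png

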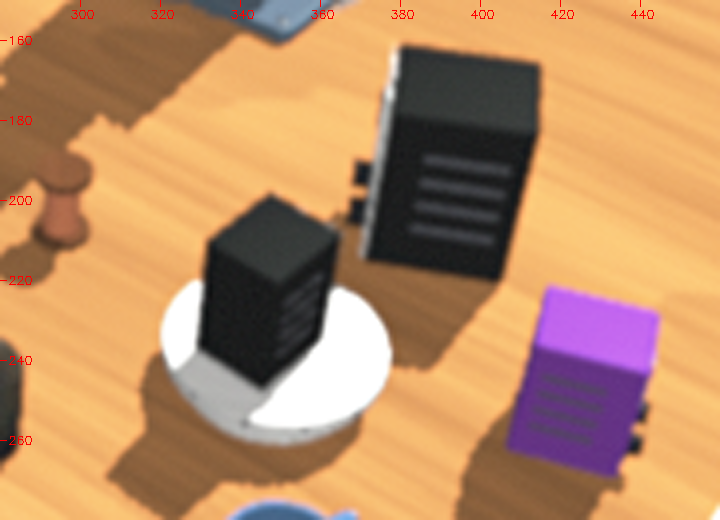

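View pics/c_side_mod.png

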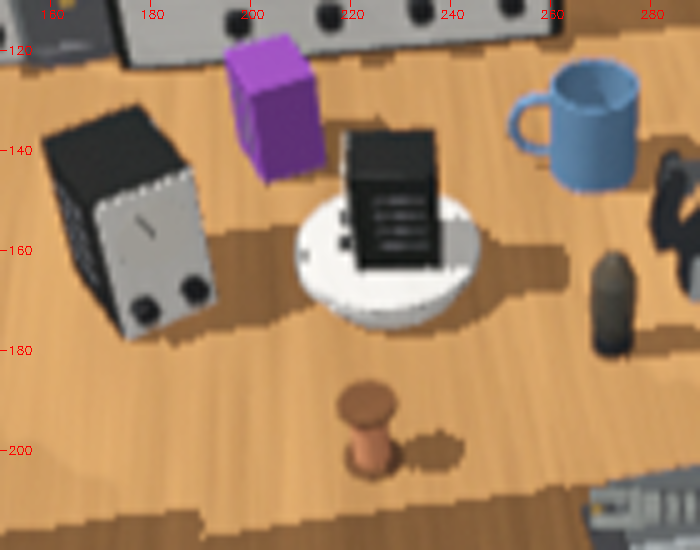

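View pics/c_wrist_st.png

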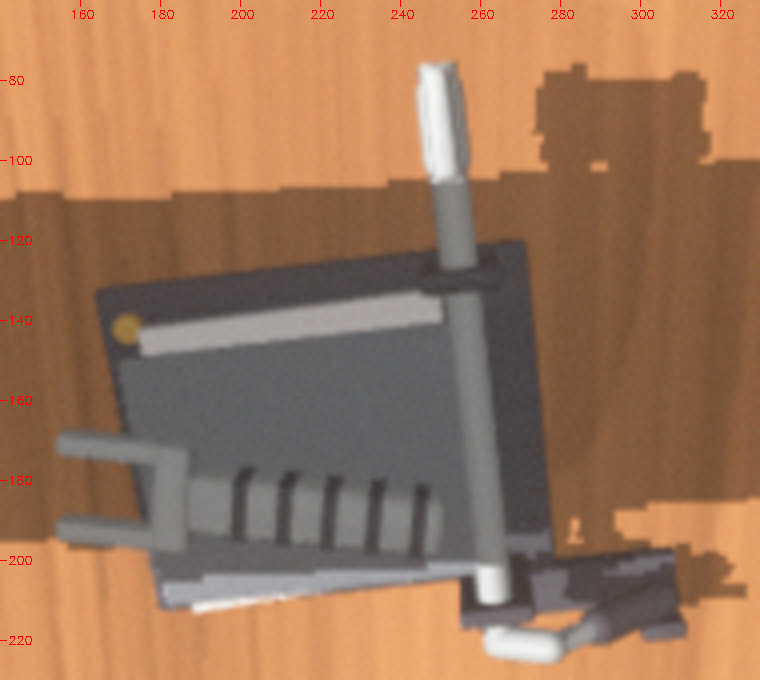

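View pics/c_side_tr.png

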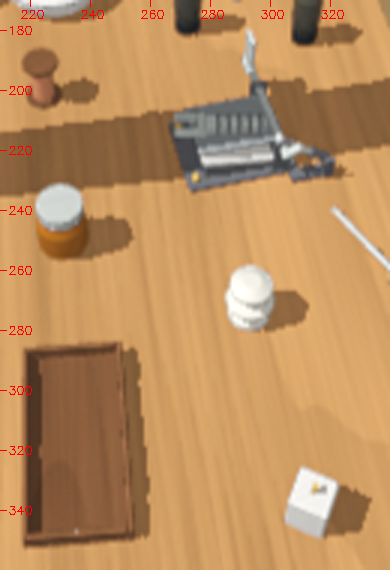

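View pics/c_scene_st.png

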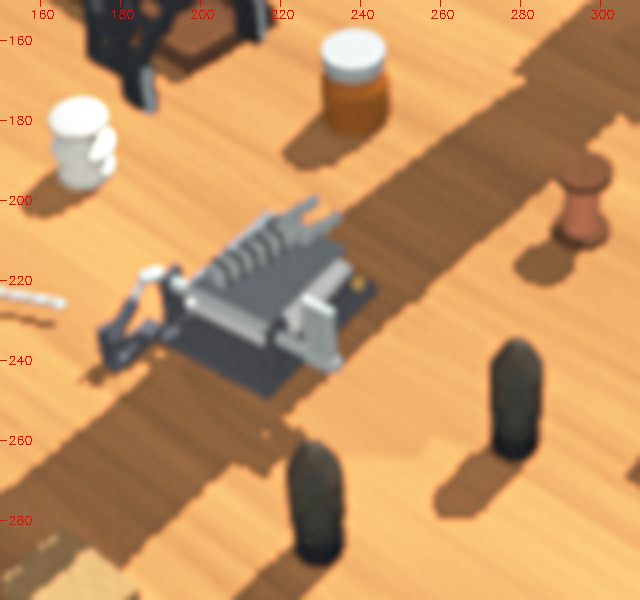

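The crops confirm that the small black box on the turntable, at scene (347,225) and side (228,150), is the module: it is neither purple nor the larger one at (395,190). In the wrist view the stand's hinge runs along (248,130)-(262,205), which is its world +x side, and the lever is at (250,90), its +y side. The puller handle lies at (190..250, 185) with its prongs to the left.

```bash
python3 - <<'E'
from h import *
s=load("scene0.npz");d=load("side0.npz");w=load("wrist0.npz")
T=toolpose([674.566,0.011,252.449],[-5.61028669e-04,7.07088524e-01,7.07124541e-01,-6.23735574e-04])@w["T_tool_cam"]
np.set_printoptions(precision=1,suppress=True)
W=lambda u,v,z:onz(w,140+u/4,60+v/4,z,T)
print("base TL,TR,BR",W(97,290,8),W(523,240,8),W(553,553,8))
print("lever tip",W(437,65,96), W(440,180,96),"lever base",W(450,180,46))
print("hinge tube", W(458,265,46),W(490,560,46))
print("backrest corners",W(118,350,48.5))
print("puller end top/bot",W(440,500,64.5),W(440,553,64.5),"cross",W(175,455,64.5),W(175,550,64.5),"prong",W(58,443,56),W(58,530,56))
# tray (side crop k=3, off 210,170) rims z=22
D=lambda u,v,z,k,x,y:onz(d,x+u/k,y+v/k,z)
for p in [(27,350),(120,343),(131,537),(25,545)]: print("tray",D(*p,22,3,210,170))
# module top corners z=136: side
for p in [(345,135),(435,130),(438,193),(350,197)]: print("mod top side",D(*p,136,5,150,110))
S=lambda u,v,z,k,x,y:onz(s,x+u/k,y+v/k,z)
for p in [(270,195),(340,235),(275,287),(208,243)]: print("mod top scene",S(*p,136,4,280,150))
print("turntable z36 scene ext", S(162,330,36,4,280,150),S(392,350,36,4,280,150))
print("turntable side ext", D(297,245,36,5,150,110),D(480,245,36,5,150,110))
E
```

```text
base TL,TR,BR [566.9  42.3   8. ] [693.4  56.8   8. ] [704.7 -40.2   8. ]
lever tip [669.8  99.5  96. ] [670.4  76.1  96. ] lever base [672.2  74.7  46. ]
hinge tube [674.3  53.2  46. ] [683.5 -29.5  46. ]
backrest corners [582.9  31.1  48.5]
puller end top/bot [669.5  -6.2  64.5] [669.5 -21.1  64.5] cross [599.9   6.1  64.5] [597.9 -20.2  64.5] prong [566.6   7.3  56. ] [564.  -17.3  56. ]
tray [ 385.  -252.1   22. ]
tray [ 478.2 -255.9   22. ]
tray [ 467.7 -446.9   22. ]
tray [ 374.4 -442.5   22. ]
mod top side [422.4 327.5 136. ]
mod top side [492.1 324.2 136. ]
mod top side [488.1 247.5 136. ]
mod top side [422.6 251.8 136. ]
mod top scene [422.7 286.3 136. ]
mod top scene [426.5 341.6 136. ]
mod top scene [493.7 336.2 136. ]
mod top scene [487.3 281.7 136. ]
turntable z36 scene ext [484.6 252.5  36. ] [400.1 380.4  36. ]
turntable side ext [374.1 319.7  36. ] [521.2 299.7  36. ]
```

>>> play_rows(
  rows=[
    {"dx": -0.2, "dy": -1, "dz": 1.5, "wz": -0.18, "gripper": 0},
    {"dx": -0.4, "dy": -2, "dz": 3, "wz": -0.37, "gripper": 0},
    {"dx": -0.6, "dy": -3, "dz": 4.5, "wz": -0.55, "gripper": 0},
    {"dx": -0.8, "dy": -4, "dz": 6, "wz": -0.74, "gripper": 0},
    {"dx": -0.93, "dy": -5.23, "dz": 7.5, "wz": -0.92, "gripper": 0},
    {"dx": -0.93, "dy": -5.23, "dz": 9, "wz": -1.1, "gripper": 0},
    {"dx": -0.93, "dy": -5.23, "dz": 10.3, "wz": -1.29, "gripper": 0},
    {"dx": -0.93, "dy": -5.23, "dz": 10.3, "wz": -1.477, "gripper": 0},
  ],
)

```text
validation failed for argument at $.ro...
```

```bash
cat >> h.py <<'E'
def state():
    from plant import readout
    return readout.observe()
def snap(n):
    from plant import imaging
    st=state(); s=imaging.snapshot(n)
    if n=="wrist": s["pose"]=toolpose(st["position"],st["orientation"])@s["T_tool_cam"]
    return s
def delta(pos,Rt,cur=None):
    """shift (cm) and rotvec to reach world pos with rotation Rt from cur T"""
    if cur is None:
        st=state();cur=toolpose(st["position"],st["orientation"])
    d=cur[:3,:3].T@(np.asarray(pos)-cur[:3,3])/10
    w=R.from_matrix(cur[:3,:3].T@Rt).as_rotvec()
    print("shift cm",d.round(2),"rot",w.round(3))
def down(jaw):
    """tool down, tool y (jaw) at world angle"""
    y=np.array([np.cos(jaw),np.sin(jaw),0]);z=np.array([0,0,-1.]);return np.stack([np.cross(y,z),y,z],1)
E
python3 - <<'E'
from h import *
st=state();print(st["time_s"],st["position"],st["q"].round(3),st["ft_force"])
s=snap("wrist");np.savez("w1.npz",**s)
crop(s,100,0,420,384,2,"w1.png")
delta([622.7,-9.3,71],down(1.477))
E
```

```text
0.15 [6.74679939e+02 2.23705666e-02 2.52642504e+02] [-0.084  0.576  0.025  1.438 -0.015  1.129 -0.056] [ 0.25788147  0.97604513 -1.23681896]
shift cm [-0.93 -5.19 18.18] rot [-1.000e-03 -1.000e-03 -1.477e+00]
```

View pics/w1.png

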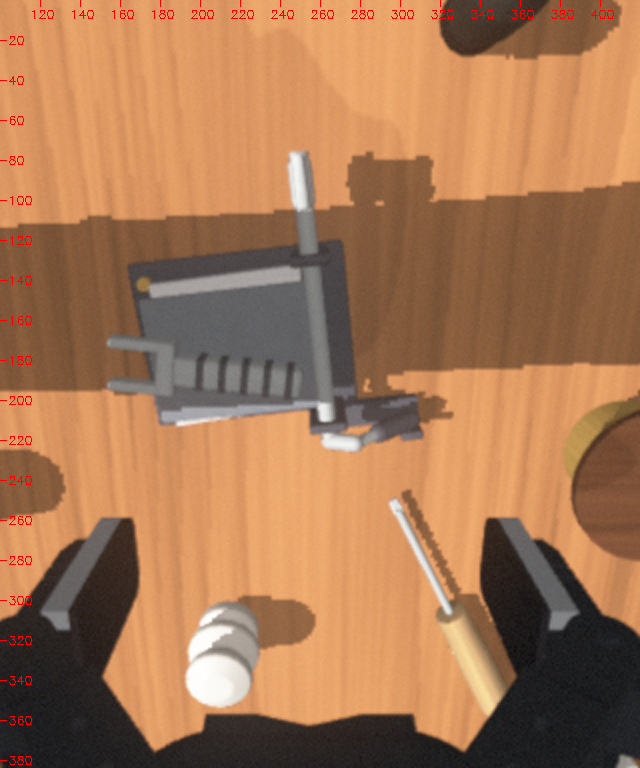

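The call was refused in validation and nothing moved. I'll resend it with all seven keys in every row.

>>> play_rows(
  rows=[
    {"dx": -0.2, "dy": -1, "dz": 1.5, "wx": 0, "wy": 0, "wz": -0.18, "gripper": 0},
    {"dx": -0.4, "dy": -2, "dz": 3, "wx": 0, "wy": 0, "wz": -0.37, "gripper": 0},
    {"dx": -0.6, "dy": -3, "dz": 4.5, "wx": 0, "wy": 0, "wz": -0.55, "gripper": 0},
    {"dx": -0.8, "dy": -4, "dz": 6, "wx": 0, "wy": 0, "wz": -0.74, "gripper": 0},
    {"dx": -0.93, "dy": -5.2, "dz": 7.5, "wx": 0, "wy": 0, "wz": -0.92, "gripper": 0},
    {"dx": -0.93, "dy": -5.2, "dz": 9, "wx": 0, "wy": 0, "wz": -1.1, "gripper": 0},
    {"dx": -0.93, "dy": -5.2, "dz": 10.3, "wx": 0, "wy": 0, "wz": -1.29, "gripper": 0},
    {"dx": -0.93, "dy": -5.2, "dz": 10.3, "wx": 0, "wy": 0, "wz": -1.477, "gripper": 0},
  ],
)

```text
time_s: 1.2
position: [622.2, -9.5, 149.0]
orientation: [-0.001, 0.045, 0.999, -0.0]
ft_force: [-0.5, -0.6, 0.8]
finger_gap: 85.4
```

```bash
python3 - <<'E'
from h import *
st=state();print(st["time_s"],st["position"],st["q"].round(3))
s=snap("wrist");np.savez("w1.npz",**s)
crop(s,60,0,440,384,2,"w1b.png")
delta([622.7,-9.3,71],down(1.477))
E
```

```text
1.2 [622.24486071  -9.45579453 148.9955345 ] [ 0.17   0.619 -0.372  1.699  0.277  0.879  1.164]
shift cm [-0.02  0.05  7.85] rot [-0.    -0.001  0.013]
```

View pics/w1b.png

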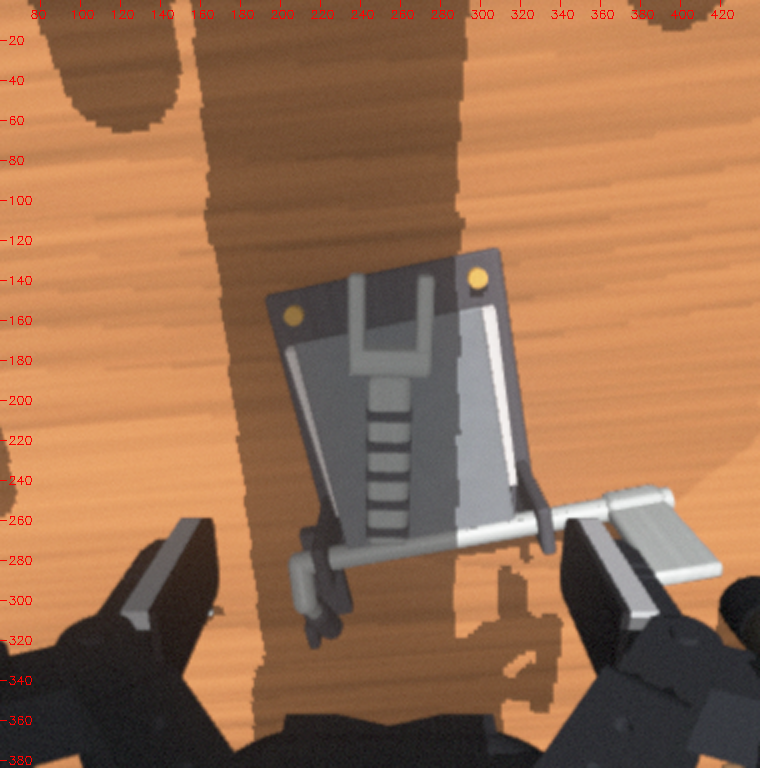

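The view shows the puller handle upright in the picture at u 244-265, v 190-269, so the jaw axis is square to it. The lever plate is at (365-420, 247-290), with the stand's front corners at (193,148) and (308,125).

```bash
python3 - <<'E'
from h import *
w=load("w1.npz")
np.set_printoptions(precision=1,suppress=True)
W=lambda u,v,z:onz(w,60+u/2,v/2,z)
e=W(388,541,64.5);f=W(390,378,64.5);print("handle",e,f,np.linalg.norm(e-f),np.arctan2(*(f-e)[[1,0]]))
print("prongs",W(357,275,60),W(426,275,60))
a=W(267,297,8);b=W(498,249,8);print("base front",a,b,np.linalg.norm(a-b),"yaw",np.arctan2(*(b-a)[[1,0]])-np.pi/2)
h1=W(333,559,46);h2=W(605,512,46);print("hinge",h1,h2,"yaw",np.arctan2(*(h2-h1)[[1,0]])-np.pi/2)
print("lever tip",W(655,583,96),W(720,570,96))
E
```

```text
handle [667.4 -13.5  64.5] [601.2  -6.8  64.5] 66.61621690703667 3.040978674912713
prongs [564.7 -15.   60. ] [566.8   8.6  60. ]
base front [576.9 -58.2   8. ] [565.6  42.3   8. ] 101.08804438993405 yaw 0.1125349074201405
hinge [685.8 -39.   46. ] [673.2  77.2  46. ] yaw 0.10786303103940398
lever tip [672.2  77.2  96. ] [668.9  98.8  96. ]
```

>>> play_rows(
  rows=[
    {"dx": 0, "dy": 0.03, "dz": 2, "wx": 0, "wy": 0, "wz": 0, "gripper": 0},
    {"dx": 0, "dy": 0.03, "dz": 4, "wx": 0, "wy": 0, "wz": 0, "gripper": 0},
    {"dx": 0, "dy": 0.03, "dz": 5.5, "wx": 0, "wy": 0, "wz": 0, "gripper": 0},
    {"dx": 0, "dy": 0.03, "dz": 6.5, "wx": 0, "wy": 0, "wz": 0, "gripper": 0},
    {"dx": 0, "dy": 0.03, "dz": 7.3, "wx": 0, "wy": 0, "wz": 0, "gripper": 0},
    {"dx": 0, "dy": 0.03, "dz": 7.75, "wx": 0, "wy": 0, "wz": 0, "gripper": 0},
    {"dx": 0, "dy": 0.03, "dz": 7.75, "wx": 0, "wy": 0, "wz": 0, "gripper": 0.4},
    {"dx": 0, "dy": 0.03, "dz": 7.75, "wx": 0, "wy": 0, "wz": 0, "gripper": 1},
  ],
)

```text
time_s: 2.25
position: [623.3, -9.0, 73.2]
orientation: [0.0, 0.048, 0.999, 0.0]
ft_force: [0.0, 0.6, 0.3]
finger_gap: 51.3
```

>>> play_rows(
  rows=[
    {"dx": 0, "dy": 0, "dz": 0, "wx": 0, "wy": 0, "wz": 0, "gripper": 1},
    {"dx": 0, "dy": 0, "dz": 0, "wx": 0, "wy": 0, "wz": 0, "gripper": 1},
    {"dx": 0, "dy": 0, "dz": 0, "wx": 0, "wy": 0, "wz": 0, "gripper": 1},
    {"dx": 0, "dy": 0, "dz": 0, "wx": 0, "wy": 0, "wz": 0, "gripper": 1},
    {"dx": 0, "dy": 0, "dz": 0, "wx": 0, "wy": 0, "wz": 0, "gripper": 1},
    {"dx": 0, "dy": 0, "dz": -0.3, "wx": 0, "wy": 0, "wz": 0, "gripper": 1},
    {"dx": 0, "dy": 0, "dz": -0.8, "wx": 0, "wy": 0, "wz": 0, "gripper": 1},
    {"dx": 0, "dy": 0, "dz": -1.5, "wx": 0, "wy": 0, "wz": 0, "gripper": 1},
  ],
)

```text
time_s: 3.25
position: [622.9, -9.0, 88.0]
orientation: [-0.0, 0.048, 0.999, 0.0]
ft_force: [0.1, 0.3, -1.1]
finger_gap: 14.3
```

```bash
python3 - <<'E'
from h import *
st=state();print(st["time_s"],st["position"],st["finger_gap"],st["ft_force"])
s=snap("wrist");cv2.imwrite("pics/w2.png",s["color"][...,::-1])
s=snap("side");crop(s,190,140,360,360,3,"s2.png")
E
```

```text
3.25 [622.89973043  -8.96365429  88.00691115] 14.273138850719015 [ 0.08269722  0.269707   -1.12383313]
```

View pics/w2.png

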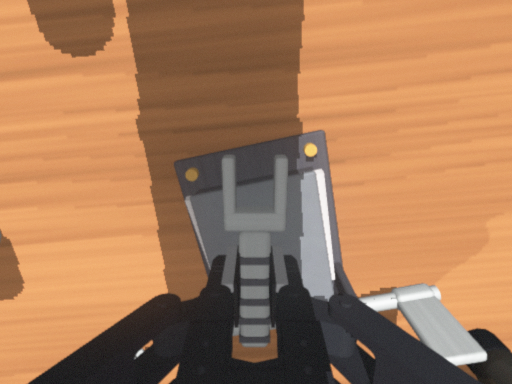

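```bash
python3 - <<'E'
from h import *
delta([622.9,-9,180],down(1.477))
delta([426.1,-352,180],down(-0.055))
E
```

```text
shift cm [ 0.05 -0.01 -9.13] rot [ 0.     0.001 -0.002]
shift cm [ 16.36 -36.04  -9.16] rot [1.00e-03 1.00e-03 1.53e+00]
```

>>> play_rows(
  rows=[
    {"dx": 0, "dy": 0, "dz": -2, "wx": 0, "wy": 0, "wz": 0, "gripper": 1},
    {"dx": 0, "dy": 0, "dz": -5, "wx": 0, "wy": 0, "wz": 0, "gripper": 1},
    {"dx": 0.4, "dy": -1, "dz": -8, "wx": 0, "wy": 0, "wz": 0.08, "gripper": 1},
    {"dx": 1.6, "dy": -3.5, "dz": -9.2, "wx": 0, "wy": 0, "wz": 0.2, "gripper": 1},
    {"dx": 3.2, "dy": -7, "dz": -9.2, "wx": 0, "wy": 0, "wz": 0.35, "gripper": 1},
    {"dx": 5.2, "dy": -11.4, "dz": -9.2, "wx": 0, "wy": 0, "wz": 0.5, "gripper": 1},
    {"dx": 7.2, "dy": -15.8, "dz": -9.2, "wx": 0, "wy": 0, "wz": 0.65, "gripper": 1},
    {"dx": 9.2, "dy": -20.2, "dz": -9.2, "wx": 0, "wy": 0, "wz": 0.8, "gripper": 1},
  ],
)

```text
time_s: 4.35
position: [511.3, -202.5, 180.0]
orientation: [0.0, 0.435, 0.9, 0.0]
ft_force: [-0.3, -0.3, -1.2]
finger_gap: 14.1
```

```bash
python3 - <<'E'
from h import *
delta([426.1,-352,180],down(-0.055))
E
```

```text
shift cm [ -6.43 -15.96  -0.  ] rot [0.    0.    0.725]
```

>>> play_rows(
  rows=[
    {"dx": -1.6, "dy": -4, "dz": 0, "wx": 0, "wy": 0, "wz": 0.16, "gripper": 1},
    {"dx": -3.2, "dy": -8, "dz": 0, "wx": 0, "wy": 0, "wz": 0.32, "gripper": 1},
    {"dx": -4.6, "dy": -11.5, "dz": 0, "wx": 0, "wy": 0, "wz": 0.48, "gripper": 1},
    {"dx": -5.6, "dy": -14, "dz": 0, "wx": 0, "wy": 0, "wz": 0.6, "gripper": 1},
    {"dx": -6.43, "dy": -15.5, "dz": 1, "wx": 0, "wy": 0, "wz": 0.7, "gripper": 1},
    {"dx": -6.43, "dy": -15.96, "dz": 3, "wx": 0, "wy": 0, "wz": 0.725, "gripper": 1},
    {"dx": -6.43, "dy": -15.96, "dz": 5, "wx": 0, "wy": 0, "wz": 0.725, "gripper": 1},
    {"dx": -6.43, "dy": -15.96, "dz": 7, "wx": 0, "wy": 0, "wz": 0.725, "gripper": 1},
  ],
)

```text
time_s: 5.35
position: [427.8, -351.2, 109.3]
orientation: [0.0, 0.725, 0.689, 0.0]
ft_force: [-0.0, 0.1, -0.3]
finger_gap: 14.4
```

```bash
python3 - <<'E'
from h import *
delta([426.1,-352,32],down(-0.055))
s=snap("wrist");cv2.imwrite("pics/w3.png",s["color"][...,::-1])
s=snap("side");crop(s,170,230,310,370,4,"s3.png")
E
```

```text
shift cm [-0.08 -0.16  7.73] rot [0.    0.    0.005]
```

View pics/w3.png

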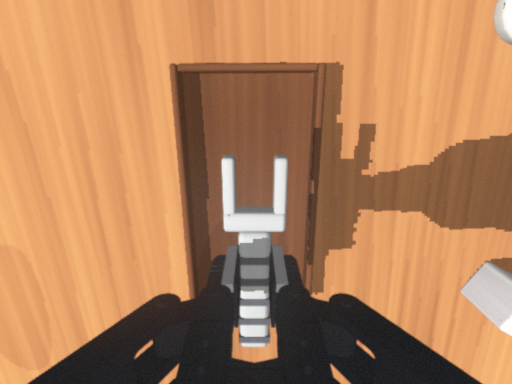

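View pics/s3.png

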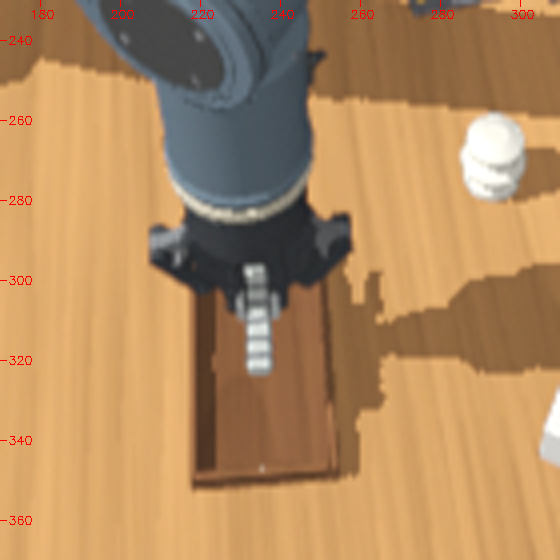

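The puller lies centred between the tray walls (wrist u 180-320, puller at 254) and parallel to them, so I'm lowering it.

>>> play_rows(
  rows=[
    {"dx": -0.08, "dy": -0.1, "dz": 2, "wx": 0, "wy": 0, "wz": 0.005, "gripper": 1},
    {"dx": -0.08, "dy": -0.1, "dz": 4, "wx": 0, "wy": 0, "wz": 0.005, "gripper": 1},
    {"dx": -0.08, "dy": -0.1, "dz": 6, "wx": 0, "wy": 0, "wz": 0.005, "gripper": 1},
    {"dx": -0.08, "dy": -0.1, "dz": 7.2, "wx": 0, "wy": 0, "wz": 0.005, "gripper": 1},
    {"dx": -0.08, "dy": -0.1, "dz": 7.8, "wx": 0, "wy": 0, "wz": 0.005, "gripper": 1},
    {"dx": -0.08, "dy": -0.1, "dz": 7.9, "wx": 0, "wy": 0, "wz": 0.005, "gripper": 1},
    {"dx": -0.08, "dy": -0.1, "dz": 7.9, "wx": 0, "wy": 0, "wz": 0.005, "gripper": 0.7},
    {"dx": -0.08, "dy": -0.1, "dz": 7.9, "wx": 0, "wy": 0, "wz": 0.005, "gripper": 0.65},
  ],
)

```text
time_s: 6.45
position: [427.0, -352.2, 31.4]
orientation: [0.0, 0.726, 0.687, 0.0]
ft_force: [-0.6, -0.1, -0.6]
finger_gap: 29.5
```

>>> play_rows(
  rows=[
    {"dx": 0, "dy": 0, "dz": 0, "wx": 0, "wy": 0, "wz": 0, "gripper": 0.6},
    {"dx": 0, "dy": 0, "dz": 0, "wx": 0, "wy": 0, "wz": 0, "gripper": 0.6},
    {"dx": 0, "dy": 0, "dz": -1, "wx": 0, "wy": 0, "wz": 0, "gripper": 0.6},
    {"dx": 0, "dy": 0, "dz": -3, "wx": 0, "wy": 0, "wz": 0, "gripper": 0.6},
    {"dx": 0, "dy": 0, "dz": -6, "wx": 0, "wy": 0, "wz": 0, "gripper": 0.6},
    {"dx": 0, "dy": 0, "dz": -10, "wx": 0, "wy": 0, "wz": 0, "gripper": 0.8},
    {"dx": 0, "dy": 0, "dz": -14, "wx": 0, "wy": 0, "wz": 0, "gripper": 1},
    {"dx": 0, "dy": 0, "dz": -16, "wx": 0, "wy": 0, "wz": 0, "gripper": 1},
  ],
)

```text
time_s: 7.45
position: [427.1, -352.4, 193.8]
orientation: [0.002, 0.726, 0.687, 0.0]
ft_force: [-0.2, -0.3, -0.5]
finger_gap: 0.1
```

```bash
python3 - <<'E'
from h import *
st=state();print(st["position"],st["q"].round(2),st["finger_gap"])
s=snap("wrist");cv2.imwrite("pics/w4.png",s["color"][...,::-1]);np.savez("w4.npz",**s)
s=snap("side");crop(s,130,100,380,370,3,"s4.png")
E
```

```text
[ 427.12398686 -352.38317015  193.79228188] [ 0.57  0.46  0.05  1.85 -0.03  0.84  0.58] 0.09354043540952299
```

View pics/w4.png

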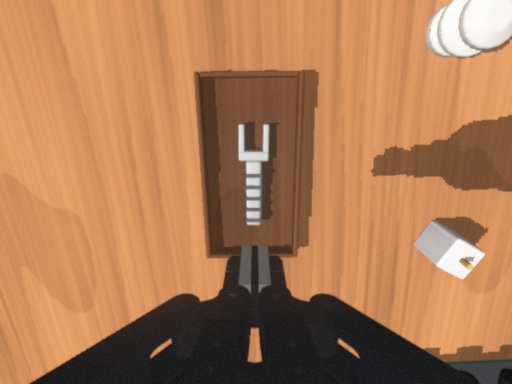

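View pics/s4.png

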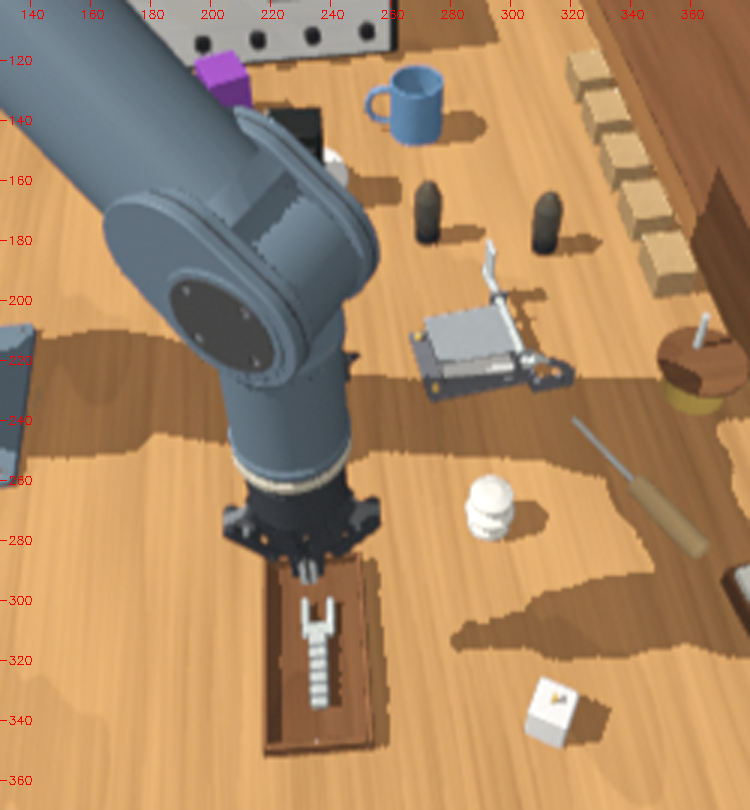

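The puller lies flat in the middle of the tray at wrist (254,175), and the stand is still folded at side (470..., 330). Next I'll check where the valves are near the lever and work out the moves.

```bash
python3 - <<'E'
from h import *
np.set_printoptions(precision=1,suppress=True)
d=load("side0.npz")
for n,p in dict(v1=(272,180),v2=(312,183),coil=(224,203),mug=(269,147)).items(): print(n,onz(d,*p,0))
P=np.array([635.4,90.2]);
delta([635.4,90.2,180],down(0.112))
E
```

```text
v1 [613.5 202.1  -0. ]
v2 [765.6 164.9   0. ]
coil [418.4 104.5   0. ]
mug [630.6 406.3   0. ]
shift cm [45.4 18.3  1.3] rot [ 0.   0.  -0.2]
```

>>> play_rows(
  rows=[
    {"dx": 3, "dy": 1.2, "dz": 0, "wx": 0, "wy": 0, "wz": 0, "gripper": 1},
    {"dx": 8, "dy": 3.2, "dz": 0, "wx": 0, "wy": 0, "wz": -0.05, "gripper": 1},
    {"dx": 13, "dy": 5.2, "dz": 0, "wx": 0, "wy": 0, "wz": -0.1, "gripper": 1},
    {"dx": 18, "dy": 7.2, "dz": 0, "wx": 0, "wy": 0, "wz": -0.15, "gripper": 1},
    {"dx": 23, "dy": 9.3, "dz": 0, "wx": 0, "wy": 0, "wz": -0.2, "gripper": 1},
    {"dx": 28, "dy": 11.3, "dz": 0, "wx": 0, "wy": 0, "wz": -0.2, "gripper": 1},
    {"dx": 33, "dy": 13.3, "dz": 0, "wx": 0, "wy": 0, "wz": -0.2, "gripper": 1},
    {"dx": 38, "dy": 15.3, "dz": 0.5, "wx": 0, "wy": 0, "wz": -0.2, "gripper": 1},
  ],
)

```text
time_s: 8.55
position: [600.7, 20.6, 185.4]
orientation: [-0.0, 0.654, 0.756, -0.0]
ft_force: [0.4, 0.8, 0.0]
finger_gap: -0.3
```

```bash
python3 - <<'E'
from h import *
delta([635.4,90.2,94],down(0.112))
s=snap("wrist");cv2.imwrite("pics/w5.png",s["color"][...,::-1])
E
```

```text
shift cm [6.38 4.44 9.14] rot [-0.     0.     0.033]
```

View pics/w5.png

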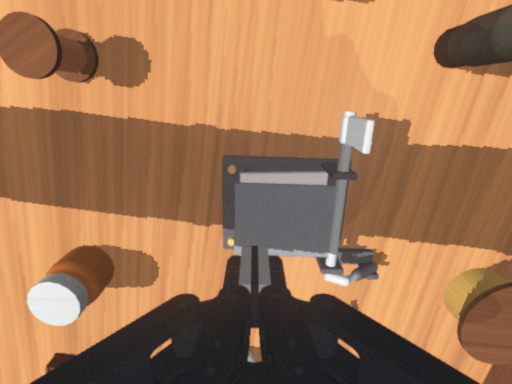

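The view shows the lever upright at (355,130), clear of everything else, with the stand folded. I'm moving beside it and then going down.

>>> play_rows(
  rows=[
    {"dx": 3, "dy": 2.2, "dz": 0, "wx": 0, "wy": 0, "wz": 0.033, "gripper": 1},
    {"dx": 6.38, "dy": 4.44, "dz": 0, "wx": 0, "wy": 0, "wz": 0.033, "gripper": 1},
    {"dx": 6.38, "dy": 4.44, "dz": 2, "wx": 0, "wy": 0, "wz": 0.033, "gripper": 1},
    {"dx": 6.38, "dy": 4.44, "dz": 4, "wx": 0, "wy": 0, "wz": 0.033, "gripper": 1},
    {"dx": 6.38, "dy": 4.44, "dz": 6, "wx": 0, "wy": 0, "wz": 0.033, "gripper": 1},
    {"dx": 6.38, "dy": 4.44, "dz": 8, "wx": 0, "wy": 0, "wz": 0.033, "gripper": 1},
    {"dx": 6.38, "dy": 4.44, "dz": 9.1, "wx": 0, "wy": 0, "wz": 0.033, "gripper": 1},
    {"dx": 6.38, "dy": 4.44, "dz": 9.1, "wx": 0, "wy": 0, "wz": 0.033, "gripper": 1},
  ],
)

```text
time_s: 9.6
position: [634.4, 88.4, 93.9]
orientation: [-0.001, 0.666, 0.746, -0.001]
ft_force: [0.3, -0.6, 0.0]
finger_gap: -0.2
```

```bash
python3 - <<'E'
from h import *
delta([693,96.7,94],down(0.112))
s=snap("side");crop(s,220,100,400,260,4,"s6.png")
E
```

```text
shift cm [ 0.17  5.91 -0.02] rot [-0.002  0.    -0.   ]
```

View pics/s6.png

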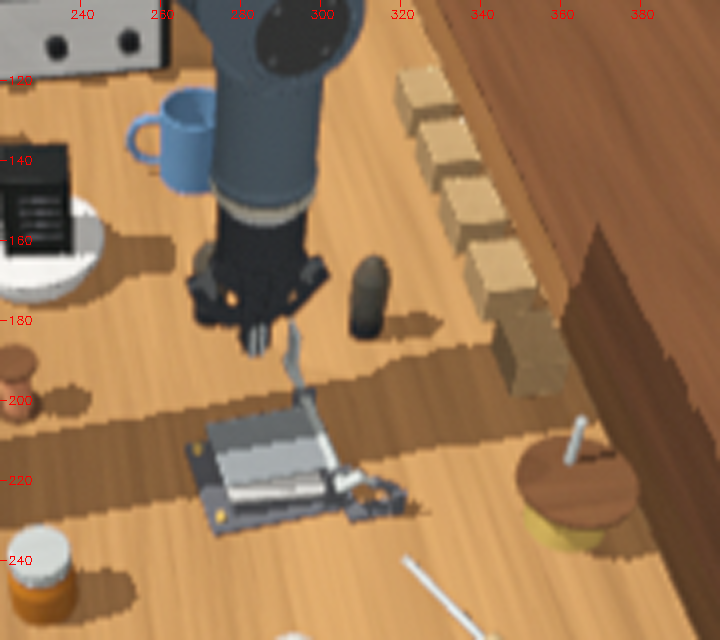

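The fingertips at side (284,187) stand just before the lever at (293,183), on its -x side, so I'm pushing.

>>> play_rows(
  rows=[
    {"dx": 0.2, "dy": 1, "dz": 0, "wx": 0, "wy": 0, "wz": 0, "gripper": 1},
    {"dx": 0.2, "dy": 1.8, "dz": 0, "wx": 0, "wy": 0, "wz": 0, "gripper": 1},
    {"dx": 0.2, "dy": 2.5, "dz": 0, "wx": 0, "wy": 0, "wz": 0, "gripper": 1},
    {"dx": 0.2, "dy": 3.2, "dz": 0, "wx": 0, "wy": 0, "wz": 0, "gripper": 1},
    {"dx": 0.2, "dy": 3.9, "dz": 0, "wx": 0, "wy": 0, "wz": 0, "gripper": 1},
    {"dx": 0.2, "dy": 4.6, "dz": 0, "wx": 0, "wy": 0, "wz": 0, "gripper": 1},
    {"dx": 0.2, "dy": 5.3, "dz": 0, "wx": 0, "wy": 0, "wz": 0, "gripper": 1},
    {"dx": 0.2, "dy": 5.9, "dz": 0, "wx": 0, "wy": 0, "wz": 0, "gripper": 1},
  ],
)

```text
time_s: 10.65
position: [693.8, 97.2, 94.8]
orientation: [-0.0, 0.666, 0.746, -0.0]
ft_force: [-1.2, -0.3, 0.6]
finger_gap: 0.1
```

```bash
python3 - <<'E'
from h import *
s=snap("side");crop(s,220,100,400,260,4,"s7.png")
E
```

```text
(no output)
```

View pics/s7.png

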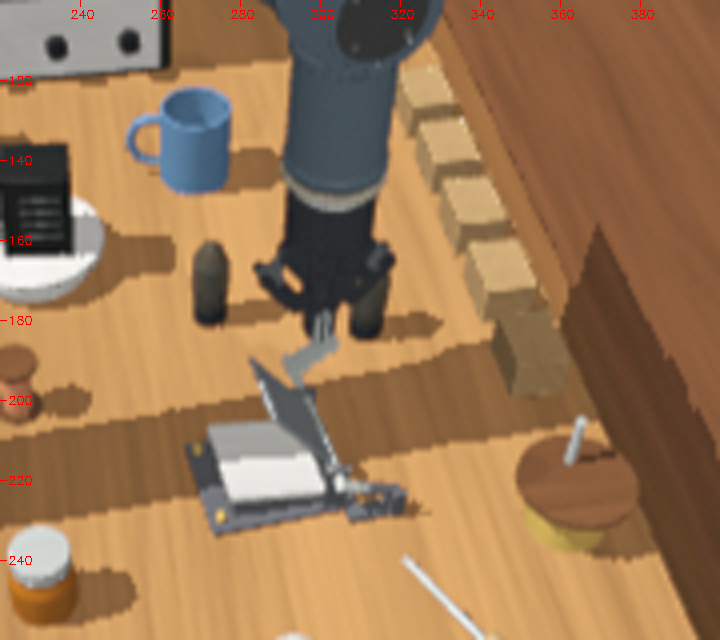

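The backrest is about half open. I'll push on a little and slightly down.

>>> play_rows(
  rows=[
    {"dx": 0, "dy": 0.5, "dz": 0.1, "wx": 0, "wy": 0, "wz": 0, "gripper": 1},
    {"dx": 0, "dy": 1, "dz": 0.3, "wx": 0, "wy": 0, "wz": 0, "gripper": 1},
    {"dx": 0, "dy": 1.5, "dz": 0.5, "wx": 0, "wy": 0, "wz": 0, "gripper": 1},
    {"dx": 0, "dy": 2, "dz": 0.7, "wx": 0, "wy": 0, "wz": 0, "gripper": 1},
    {"dx": 0, "dy": 2.3, "dz": 0.9, "wx": 0, "wy": 0, "wz": 0, "gripper": 1},
    {"dx": 0, "dy": 2.3, "dz": 0.9, "wx": 0, "wy": 0, "wz": 0, "gripper": 1},
    {"dx": 0, "dy": 2.3, "dz": 0.9, "wx": 0, "wy": 0, "wz": 0, "gripper": 1},
    {"dx": 0, "dy": 2.3, "dz": 0.9, "wx": 0, "wy": 0, "wz": 0, "gripper": 1},
  ],
)

```text
time_s: 11.7
position: [716.2, 99.8, 85.9]
orientation: [-0.0, 0.666, 0.746, -0.0]
ft_force: [-0.6, -0.2, -0.6]
finger_gap: -0.4
```

```bash
python3 - <<'E'
from h import *
s=snap("side");crop(s,220,100,400,260,4,"s8.png")
E
```

```text
(no output)
```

View pics/s8.png

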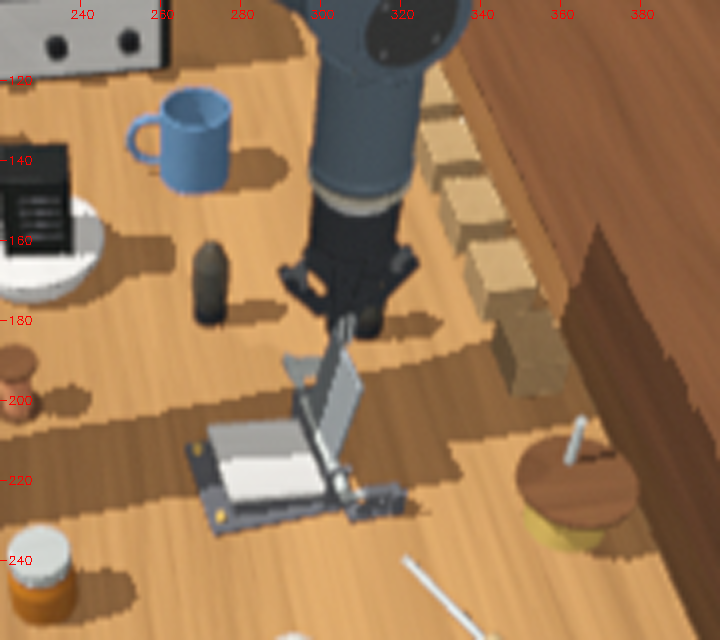

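The backrest has snapped open: at side (305,200) it leans back past upright and the lever lies back. Now I'll rise and go over to the module.

```bash
python3 - <<'E'
from h import *
print(state()["q"].round(2))
delta([457,311,270],down(1.5))
E
```

```text
[-0.19  0.8  -0.02  1.47  0.02  0.88 -0.11]
shift cm [ 23.89 -23.4  -18.41] rot [ 0.     0.    -1.388]
```

>>> play_rows(
  rows=[
    {"dx": 0, "dy": 0, "dz": -3, "wx": 0, "wy": 0, "wz": 0, "gripper": 1},
    {"dx": 0, "dy": 0, "dz": -8, "wx": 0, "wy": 0, "wz": 0, "gripper": 1},
    {"dx": 0, "dy": 0, "dz": -13, "wx": 0, "wy": 0, "wz": 0, "gripper": 1},
    {"dx": 2, "dy": -2, "dz": -17, "wx": 0, "wy": 0, "wz": -0.1, "gripper": 0.8},
    {"dx": 5, "dy": -5, "dz": -18.4, "wx": 0, "wy": 0, "wz": -0.25, "gripper": 0.5},
    {"dx": 8, "dy": -8, "dz": -18.4, "wx": 0, "wy": 0, "wz": -0.4, "gripper": 0.2},
    {"dx": 11.5, "dy": -11.5, "dz": -18.4, "wx": 0, "wy": 0, "wz": -0.55, "gripper": 0},
    {"dx": 15, "dy": -15, "dz": -18.4, "wx": 0, "wy": 0, "wz": -0.7, "gripper": 0},
  ],
)

```text
time_s: 12.75
position: [549.1, 232.8, 270.1]
orientation: [0.0, 0.368, 0.93, 0.0]
ft_force: [-0.2, 0.5, 0.4]
finger_gap: 85.1
```

```bash
python3 - <<'E'
from h import *
delta([457,311,270],down(1.5))
E
```

```text
shift cm [ 1.207e+01 -6.100e-01  1.000e-02] rot [ 0.     0.    -0.683]
```

>>> play_rows(
  rows=[
    {"dx": 3, "dy": -0.15, "dz": 0, "wx": 0, "wy": 0, "wz": -0.16, "gripper": 0},
    {"dx": 6, "dy": -0.3, "dz": 0, "wx": 0, "wy": 0, "wz": -0.32, "gripper": 0},
    {"dx": 9, "dy": -0.45, "dz": 0, "wx": 0, "wy": 0, "wz": -0.48, "gripper": 0},
    {"dx": 11, "dy": -0.61, "dz": 0, "wx": 0, "wy": 0, "wz": -0.62, "gripper": 0},
    {"dx": 12, "dy": -0.61, "dz": 0, "wx": 0, "wy": 0, "wz": -0.683, "gripper": 0},
    {"dx": 12.1, "dy": -0.61, "dz": 0, "wx": 0, "wy": 0, "wz": -0.683, "gripper": 0},
    {"dx": 12.1, "dy": -0.61, "dz": 0, "wx": 0, "wy": 0, "wz": -0.683, "gripper": 0},
    {"dx": 12.1, "dy": -0.61, "dz": 0, "wx": 0, "wy": 0, "wz": -0.683, "gripper": 0},
  ],
)

```text
time_s: 13.75
position: [459.1, 310.3, 269.7]
orientation: [0.0, 0.039, 0.999, -0.0]
ft_force: [0.7, 0.3, -0.2]
finger_gap: 85.5
```

```bash
python3 - <<'E'
from h import *
print(state()["q"].round(2),state()["position"])
s=snap("wrist");np.savez("w9.npz",**s);crop(s,70,0,440,384,2,"w9.png")
s=snap("side");np.savez("side9.npz",**s);crop(s,130,100,330,260,4,"s9.png")
E
```

```text
[-0.39  0.4  -0.41  1.73  0.18  1.05  0.63] [459.09583598 310.25552629 269.68103517]
```

View pics/w9.png

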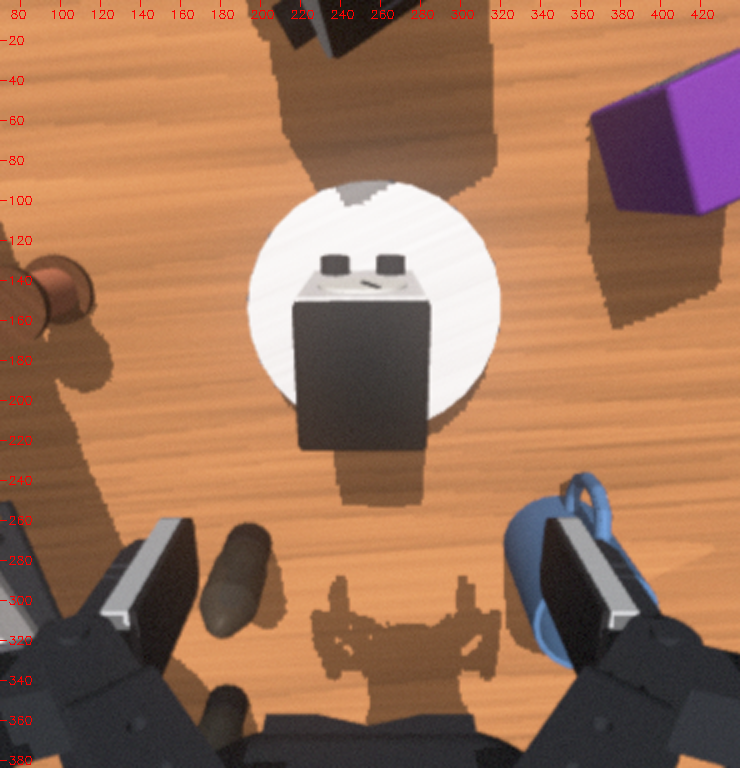

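View pics/s9.png

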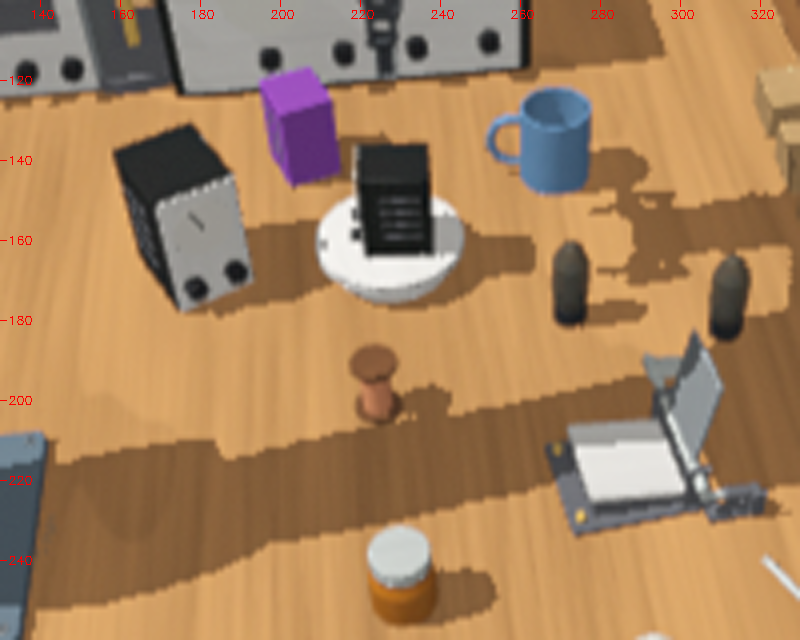

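The wrist crop shows the module's top at px (216,151)-(285,225), with its aluminium front, dial and knobs towards world -x. The side view shows the stand fully open and empty.

```bash
python3 - <<'E'
from h import *
np.set_printoptions(precision=1,suppress=True)
w=load("w9.npz");d=load("side9.npz")
c=[onz(w,70+u/2,v/2,136) for u,v in [(293,302),(431,302),(428,450),(299,449)]]
print(*c,"centre",np.mean(c,0))
fl,fr,br,bl=c
print("w",np.linalg.norm(fl-fr),np.linalg.norm(bl-br),"d",np.linalg.norm(fl-bl),np.linalg.norm(fr-br))
a=(bl+br-fl-fr);b=(fr+br-fl-bl);print("yaw",np.arctan2(a[1],a[0]),np.arctan2(b[1],b[0])-np.pi/2)
# turntable disc: white mask ellipse
im=w["color"].astype(int);m=(im.min(2)>200).astype(np.uint8)
print("tt left/right px", onz(w,70+248/2,150,36),onz(w,70+500/2,150,36))
# open-stand check in side: backrest top corners expected
c_,s_=np.cos(.112),np.sin(.112)
def st(x,y,z): return np.array([625.6+c_*x-s_*y,-1.5+s_*x+c_*y,z])
for n,p in dict(bt1=(71.5,36,139.6),bt2=(71.5,-36,139.6),f1=(-35,42,37.5),f2=(-35,-42,37.5)).items():
    q=proj(d,st(*p));print(n,q,"crop",(q-[130,100])*4)
E
```

```text
[417.2 281.7 136. ] [421.7 339.8 136. ] [489.7 335.4 136. ] [484.6 276.4 136. ] centre [453.3 308.3 136. ]
w 58.33270139662631 59.23960949786315 d 67.65237531158935 68.14410587187766
yaw -0.07142498890455234 -0.08216274906541243
tt left/right px [430.3 241.5  36. ] [441.9 389.2  36. ]
bt1 [302.9 181. ] crop [691.5 324.1]
bt2 [309.8 196.1] crop [719.4 384.5]
f1 [271.4 205.5] crop [565.7 422. ]
f2 [277.7 223.4] crop [591.  493.8]
```

```bash
python3 - <<'E'
from h import *
delta([451,309.5,116],down(1.494))
E
```

```text
shift cm [ 0.78 -0.15 15.37] rot [-0.  0. -0.]
```

>>> play_rows(
  rows=[
    {"dx": 0.8, "dy": -0.15, "dz": 3, "wx": 0, "wy": 0, "wz": 0, "gripper": 0},
    {"dx": 0.8, "dy": -0.15, "dz": 6, "wx": 0, "wy": 0, "wz": 0, "gripper": 0},
    {"dx": 0.8, "dy": -0.15, "dz": 9, "wx": 0, "wy": 0, "wz": 0, "gripper": 0},
    {"dx": 0.8, "dy": -0.15, "dz": 11, "wx": 0, "wy": 0, "wz": 0, "gripper": 0},
    {"dx": 0.8, "dy": -0.15, "dz": 13, "wx": 0, "wy": 0, "wz": 0, "gripper": 0},
    {"dx": 0.8, "dy": -0.15, "dz": 14.5, "wx": 0, "wy": 0, "wz": 0, "gripper": 0},
    {"dx": 0.8, "dy": -0.15, "dz": 15.4, "wx": 0, "wy": 0, "wz": 0, "gripper": 0},
    {"dx": 0.8, "dy": -0.15, "dz": 15.4, "wx": 0, "wy": 0, "wz": 0, "gripper": 0},
  ],
)

```text
time_s: 14.85
position: [450.3, 309.9, 115.5]
orientation: [-0.0, 0.038, 0.999, -0.0]
ft_force: [0.4, -0.1, 0.3]
finger_gap: 85.2
```

```bash
python3 - <<'E'
from h import *
st=state();print(st["position"],st["ft_force"])
s=snap("wrist");cv2.imwrite("pics/w10.png",s["color"][...,::-1])
s=snap("side");crop(s,150,80,310,220,4,"s10.png")
E
```

```text
[450.28400269 309.88132718 115.45349176] [ 0.3888078  -0.06891212  0.31218422]
```

View pics/w10.png

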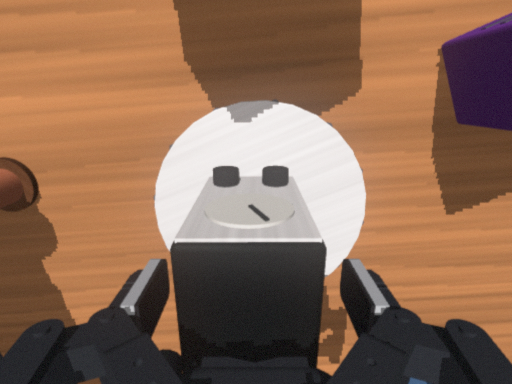

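View pics/s10.png

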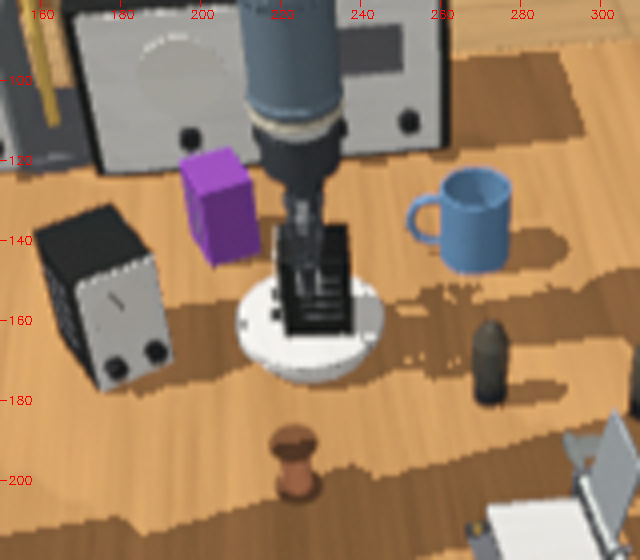

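The module's top is centred between the pads (module u 175-325, pads at 165 and 345), so I'm closing.

>>> play_rows(
  rows=[
    {"dx": 0, "dy": -0.1, "dz": 0, "wx": 0, "wy": 0, "wz": 0, "gripper": 0.3},
    {"dx": 0, "dy": -0.1, "dz": 0, "wx": 0, "wy": 0, "wz": 0, "gripper": 0.6},
    {"dx": 0, "dy": -0.1, "dz": 0, "wx": 0, "wy": 0, "wz": 0, "gripper": 1},
    {"dx": 0, "dy": -0.1, "dz": 0, "wx": 0, "wy": 0, "wz": 0, "gripper": 1},
    {"dx": 0, "dy": -0.1, "dz": 0, "wx": 0, "wy": 0, "wz": 0, "gripper": 1},
    {"dx": 0, "dy": -0.1, "dz": 0, "wx": 0, "wy": 0, "wz": 0, "gripper": 1},
    {"dx": 0, "dy": -0.1, "dz": -0.5, "wx": 0, "wy": 0, "wz": 0, "gripper": 1},
    {"dx": 0, "dy": -0.1, "dz": -1.5, "wx": 0, "wy": 0, "wz": 0, "gripper": 1},
  ],
)

```text
time_s: 15.95
position: [449.9, 308.7, 130.8]
orientation: [-0.001, 0.038, 0.999, -0.0]
ft_force: [-0.8, -0.2, -4.3]
finger_gap: 59.7
```

>>> play_rows(
  rows=[
    {"dx": 0, "dy": 0, "dz": -1, "wx": 0, "wy": 0, "wz": 0, "gripper": 1},
    {"dx": 0, "dy": 0, "dz": -3, "wx": 0, "wy": 0, "wz": 0, "gripper": 1},
    {"dx": 0, "dy": 0, "dz": -5, "wx": 0, "wy": 0, "wz": 0, "gripper": 1},
    {"dx": 0, "dy": 0, "dz": -7, "wx": 0, "wy": 0, "wz": 0, "gripper": 1},
    {"dx": 0, "dy": 0, "dz": -9, "wx": 0, "wy": 0, "wz": 0, "gripper": 1},
    {"dx": 0, "dy": 0, "dz": -10.5, "wx": 0, "wy": 0, "wz": 0, "gripper": 1},
    {"dx": 0, "dy": 0, "dz": -11, "wx": 0, "wy": 0, "wz": 0, "gripper": 1},
    {"dx": 0, "dy": 0, "dz": -11, "wx": 0, "wy": 0, "wz": 0, "gripper": 1},
  ],
)

```text
time_s: 16.95
position: [450.3, 308.9, 240.8]
orientation: [0.0, 0.038, 0.999, -0.0]
ft_force: [-0.4, 1.0, -4.3]
finger_gap: 59.6
```

```bash
python3 - <<'E'
from h import *
st=state();print(st["position"],st["orientation"],st["ft_force"],st["torque"])
s=snap("wrist");cv2.imwrite("pics/w11.png",s["color"][...,::-1]);np.savez("w11.npz",**s)
s=snap("side");crop(s,150,60,310,220,4,"s11.png");np.savez("side11.npz",**s)
E
```

```text
[450.27276368 308.89674163 240.75619521] [ 7.09389843e-06  3.78947163e-02  9.99281736e-01 -4.05827354e-05] [-0.39356686  1.02631912 -4.32227345] [ 0.023551    0.01935655 -0.00903886]
```

View pics/w11.png

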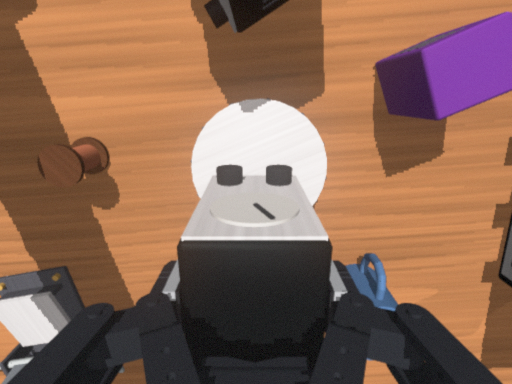

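View pics/s11.png

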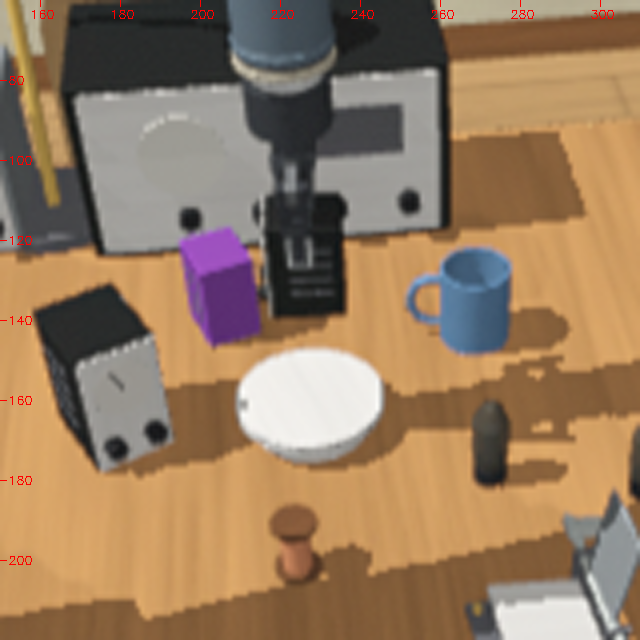

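The module is lifted: finger gap 59.6 mm, weight 4.3 N, dial facing the camera. Next I'll measure where it sits in the hand and work out the placing poses.

```bash
cat > place.py <<'E'
from h import *
w=load("w11.npz")
Tc=w["T_tool_cam"]
def ontool(u,v,z):
    return onz(w,u,v,z,Tc)
if __name__=="__main__":
    np.set_printoptions(precision=1,suppress=True)
    for z in (-20.3,-25):
        a=ontool(180,240,z);b=ontool(329,240,z);print(z,a,b,b-a)
    # gray edge detect
    g=w["color"].mean(2); print(g[228:250,254].round(0), g[228:250,200].round(0),g[228:250,310].round(0))
E
python3 place.py
```

```text
-20.3 [ 33.4 -27.2 -20.3] [ 33.4  27.9 -20.3] [ 0.  55.1  0. ]
-25 [ 35.8 -25.9 -25. ] [ 35.8  26.6 -25. ] [ 0.  52.5  0. ]
[195. 193. 194. 194. 192. 193. 193. 197. 217. 236. 237. 218. 133.  67.
  54.  54.  59.  62.  60.  60.  59.  54.] [191. 191. 190. 187. 187. 189. 189. 190. 210. 232. 233. 212. 131.  66.
  58.  57.  67.  66.  62.  62.  61.  56.] [195. 197. 194. 194. 197. 196. 198. 205. 227. 239. 240. 222. 135.  68.
  54.  50.  50.  57.  52.  54.  53.  53.]
```

```bash
python3 - <<'E'
from h import *
np.set_printoptions(precision=1,suppress=True)
w=load("w11.npz");d=load("side11.npz")
g=w["color"].mean(2)
for v in (246,260,280): print(v,g[v,172:192].round(0),g[v,320:342].round(0))
crop(d,205,100,250,145,14,"s11z.png")
d9=load("side9.npz");crop(d9,210,125,255,170,14,"s9z.png")
E
```

```text
246 [148. 150. 146. 144. 131.  72.  53.  53.  52.  58.  60.  60.  65.  62.
  65.  66.  66.  63.  64.  68.] [ 51.  52.  50.  45.  53.  50.  50.  49.  47.  47.  48.  60.  98. 130.
 136. 138. 136. 137. 134. 136. 135. 134.]
260 [102. 103. 103. 105. 121. 130.  72.  49.  45.  43.  46.  47.  44.  45.
  50.  46.  46.  46.  53.  47.] [ 46.  43.  41.  40.  44.  41.  44.  40.  39.  46.  57.  99. 129. 104.
  96.  96.  95.  95. 101. 114. 127. 131.]
280 [156. 154. 156. 153. 155. 154. 147. 124.  58.  37.  39.  37.  44.  39.
  41.  43.  37.  41.  41.  36.] [ 34.  35.  35.  38.  37.  39.  30.  34.  39.  85. 138. 156. 156. 155.
 155. 155. 155. 156. 159. 155. 154. 133.]
```

View pics/s11z.png

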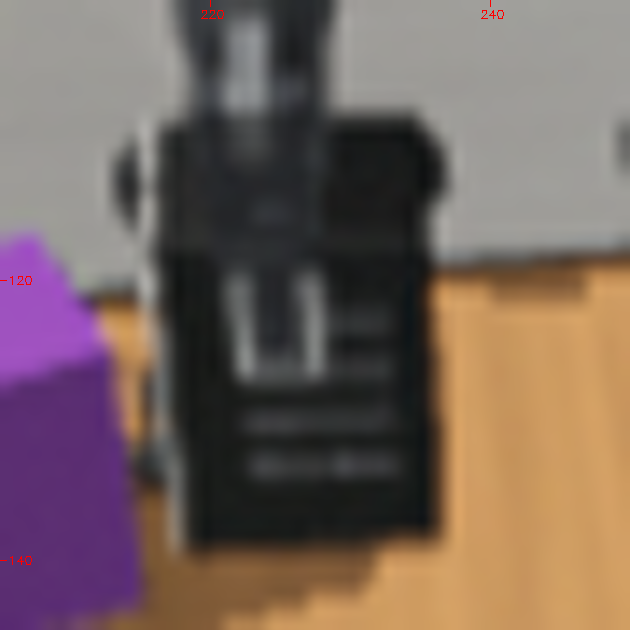

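View pics/s9z.png

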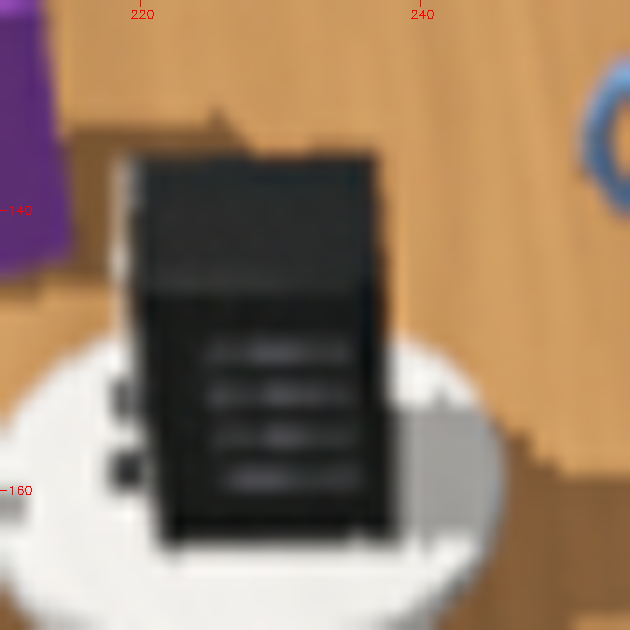

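```bash
python3 - <<'E'
from h import *
np.set_printoptions(precision=1,suppress=True)
d=load("side11.npz");d9=load("side9.npz")
def ony(s,u,v,c,ang):
    o,r=ray(s,u,v);n=np.array([-np.sin(ang),np.cos(ang),0]);return o+r*((np.array(c)-o)@n)/(r@n)
c=np.array([455,308.9,0])+30*np.array([-.077,-1,0])
for p in [(180,548),(440,540)]: print("now",ony(d,205+p[0]/14,100+p[1]/14,c,-.077))
for p in [(160,545),(395,540)]: print("before",ony(d9,210+p[0]/14,125+p[1]/14,c,-.077))
E
```

```text
now [418.3 281.6 161.5]
now [487.4 276.2 160.9]
before [421.1 281.3  37.7]
before [487.7 276.2  36.1]
```

The underside rose by 124 mm, as commanded, and sits 79.8 mm ahead of the TCP. The module's centre is 5 mm behind the TCP in depth.

```bash
cat >> h.py <<'E'
RS=R.from_euler("z",0.112).as_matrix();OS=np.array([625.6,-1.5,0])
RT=RS@R.from_euler("y",0.175).as_matrix()@np.diag([-1.,1,-1])
RM=RS@R.from_euler("y",0.175).as_matrix()
def tgt(mx,mz,my=0,off=(-5,0,79.8)):
    o=OS+RS@np.array([14,0,29.])+RM@np.array([mx,my,mz])
    return o-RT@np.array(off)
E
python3 - <<'E'
from h import *
print(state()["q"].round(2))
for a in [(-25,110),(-5,60),(-3,5)]:
    print(a,tgt(*a).round(1)); delta(tgt(*a),RT)
E
```

```text
[-0.4   0.42 -0.41  1.79  0.2   0.98  0.6 ]
(-25, 110) [6.430e+02 5.000e-01 2.211e+02]
shift cm [-21.57 -29.28   1.9 ] rot [ 0.016  0.173 -0.187]
(-5, 60) [653.9   1.7 168.4]
shift cm [-22.66 -29.07   7.17] rot [ 0.016  0.173 -0.187]
(-3, 5) [646.4   0.8 113.9]
shift cm [-21.92 -29.21  12.62] rot [ 0.016  0.173 -0.187]
```

>>> play_rows(
  rows=[
    {"dx": -1, "dy": -1.4, "dz": 0, "wx": 0, "wy": 0, "wz": 0, "gripper": 1},
    {"dx": -3, "dy": -4.1, "dz": 0, "wx": 0, "wy": 0.02, "wz": -0.02, "gripper": 1},
    {"dx": -5.6, "dy": -7.6, "dz": 0, "wx": 0, "wy": 0.04, "wz": -0.05, "gripper": 1},
    {"dx": -8.4, "dy": -11.4, "dz": 0, "wx": 0, "wy": 0.06, "wz": -0.08, "gripper": 1},
    {"dx": -11.2, "dy": -15.2, "dz": 0, "wx": 0, "wy": 0.09, "wz": -0.11, "gripper": 1},
    {"dx": -14, "dy": -19, "dz": 0, "wx": 0.01, "wy": 0.12, "wz": -0.14, "gripper": 1},
    {"dx": -16.5, "dy": -22.4, "dz": 0.5, "wx": 0.016, "wy": 0.15, "wz": -0.16, "gripper": 1},
    {"dx": -18.5, "dy": -25.2, "dz": 1, "wx": 0.016, "wy": 0.173, "wz": -0.187, "gripper": 1},
  ],
)

```text
time_s: 18.05
position: [616.6, 40.1, 229.8]
orientation: [-0.087, -0.055, 0.995, -0.005]
ft_force: [-0.1, 0.8, -4.1]
finger_gap: 59.2
```

```bash
python3 - <<'E'
from h import *
st=state();print(st["q"].round(2),st["position"])
for a in [(-25,110),(-5,60),(-3,5)]:
    delta(tgt(*a),RT)
E
```

```text
[ 0.09  0.62 -0.4   1.46  0.21  1.28  1.34] [616.62728924  40.14499763 229.82442686]
shift cm [-2.3  -4.23  0.48] rot [-0.    -0.    -0.002]
shift cm [-4.3  -4.23  5.48] rot [-0.    -0.    -0.002]
shift cm [-4.5  -4.23 10.98] rot [-0.    -0.    -0.002]
```

>>> play_rows(
  rows=[
    {"dx": -1, "dy": -1.8, "dz": 0.2, "wx": 0, "wy": 0, "wz": 0, "gripper": 1},
    {"dx": -2, "dy": -3.4, "dz": 0.4, "wx": 0, "wy": 0, "wz": 0, "gripper": 1},
    {"dx": -2.6, "dy": -4.23, "dz": 0.5, "wx": 0, "wy": 0, "wz": 0, "gripper": 1},
    {"dx": -3.4, "dy": -4.23, "dz": 1.5, "wx": 0, "wy": 0, "wz": 0, "gripper": 1},
    {"dx": -3.8, "dy": -4.23, "dz": 3, "wx": 0, "wy": 0, "wz": 0, "gripper": 1},
    {"dx": -3.8, "dy": -4.23, "dz": 4.5, "wx": 0, "wy": 0, "wz": 0, "gripper": 1},
    {"dx": -3.8, "dy": -4.23, "dz": 5.5, "wx": 0, "wy": 0, "wz": 0, "gripper": 1},
    {"dx": -3.8, "dy": -4.23, "dz": 5.5, "wx": 0, "wy": 0, "wz": 0, "gripper": 1},
  ],
)

```text
time_s: 19.05
position: [647.4, 4.9, 169.1]
orientation: [-0.087, -0.056, 0.995, -0.005]
ft_force: [0.3, 0.1, -4.5]
finger_gap: 59.5
```

```bash
python3 - <<'E'
from h import *
st=state();print(st["position"],st["ft_force"])
for a in [(-5,20),(-4,5)]: delta(tgt(*a),RT)
s=snap("side");crop(s,240,100,360,240,5,"s12.png")
s=snap("scene");crop(s,150,110,310,270,4,"c12.png")
s=snap("wrist");cv2.imwrite("pics/w12.png",s["color"][...,::-1])
E
```

```text
[647.38742872   4.85076315 169.1139166 ] [ 0.26909354  0.13611633 -4.52729499]
shift cm [-0.62 -0.39  3.96] rot [ 0. -0.  0.]
shift cm [-0.72 -0.39  5.46] rot [ 0. -0.  0.]
```

View pics/s12.png

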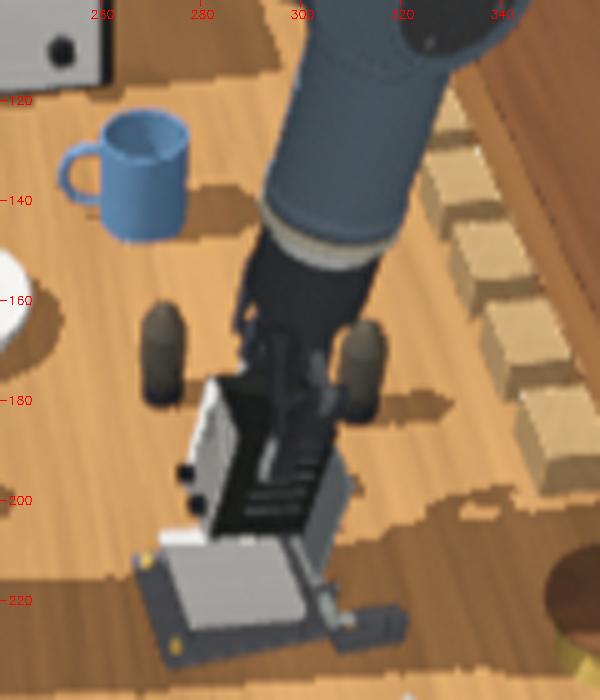

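View pics/c12.png

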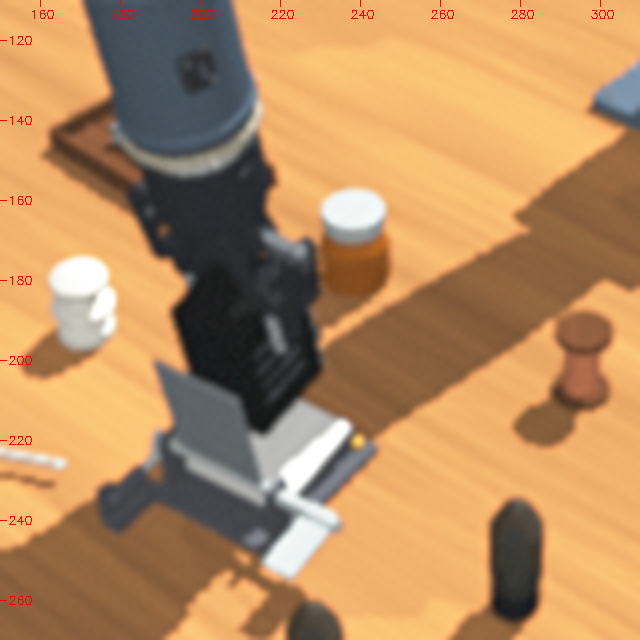

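View pics/w12.png

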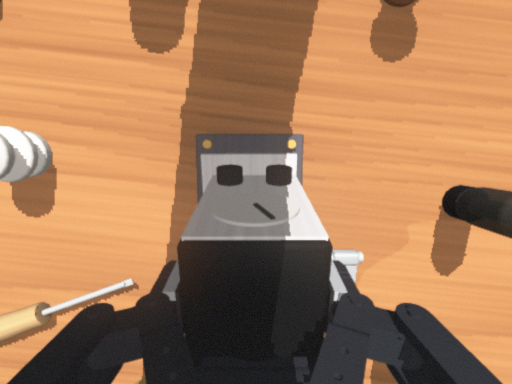

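Alignment is good. In the wrist view the base spans u 197-303 (middle 250) and the module's middle is at 254, which the remaining 3.9 mm sideways correction cancels. In the side view the module's tilt matches the backrest. I'm lowering it.

>>> play_rows(
  rows=[
    {"dx": -0.3, "dy": -0.39, "dz": 0.3, "wx": 0, "wy": 0, "wz": 0, "gripper": 1},
    {"dx": -0.6, "dy": -0.39, "dz": 1, "wx": 0, "wy": 0, "wz": 0, "gripper": 1},
    {"dx": -0.6, "dy": -0.39, "dz": 2, "wx": 0, "wy": 0, "wz": 0, "gripper": 1},
    {"dx": -0.6, "dy": -0.39, "dz": 3, "wx": 0, "wy": 0, "wz": 0, "gripper": 1},
    {"dx": -0.7, "dy": -0.39, "dz": 4, "wx": 0, "wy": 0, "wz": 0, "gripper": 1},
    {"dx": -0.7, "dy": -0.39, "dz": 4.8, "wx": 0, "wy": 0, "wz": 0, "gripper": 1},
    {"dx": -0.7, "dy": -0.39, "dz": 5.3, "wx": 0, "wy": 0, "wz": 0, "gripper": 1},
    {"dx": -0.7, "dy": -0.39, "dz": 5.3, "wx": 0, "wy": 0, "wz": 0, "gripper": 1},
  ],
)

```text
time_s: 20.2
position: [646.2, 0.6, 116.3]
orientation: [-0.087, -0.056, 0.995, -0.005]
ft_force: [0.4, 0.5, -4.4]
finger_gap: 58.8
```

```bash
python3 - <<'E'
from h import *
st=state();print(st["position"],st["ft_force"])
for a in [(-2,0),(0,0)]: delta(tgt(*a),RT)
s=snap("side");crop(s,240,100,360,240,5,"s13.png")
s=snap("scene");crop(s,150,110,310,270,4,"c13.png")
E
```

```text
[646.18799393   0.64943905 116.30199373] [ 0.40668987  0.54707068 -4.37958746]
shift cm [-0.16  0.02  0.73] rot [ 0.     0.001 -0.   ]
shift cm [-0.36  0.02  0.73] rot [ 0.     0.001 -0.   ]
```

View pics/s13.png

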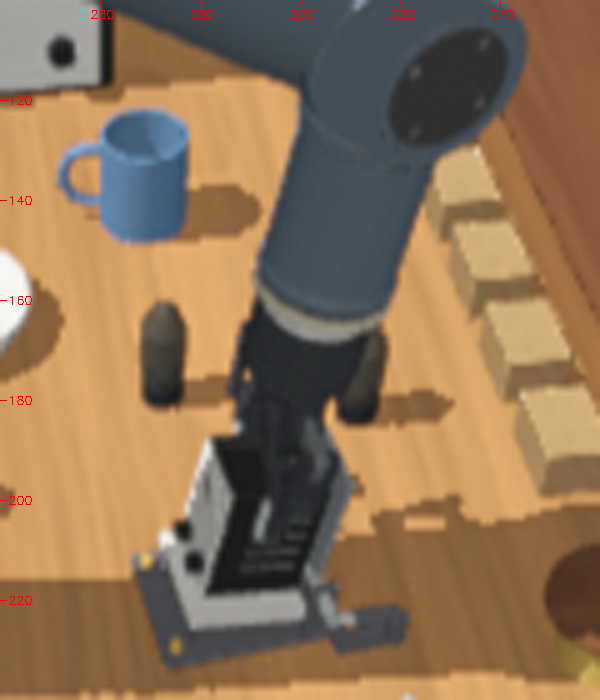

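View pics/c13.png

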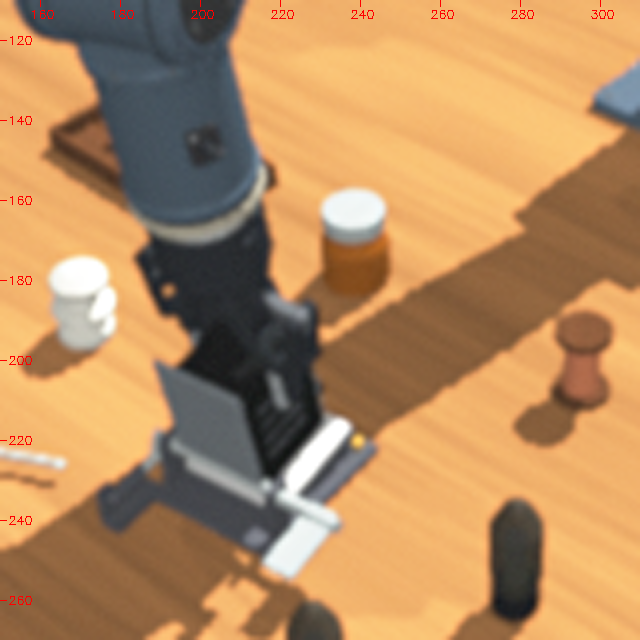

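>>> play_rows(
  rows=[
    {"dx": -0.05, "dy": 0, "dz": 0.15, "wx": 0, "wy": 0, "wz": 0, "gripper": 1},
    {"dx": -0.1, "dy": 0, "dz": 0.3, "wx": 0, "wy": 0, "wz": 0, "gripper": 1},
    {"dx": -0.15, "dy": 0, "dz": 0.4, "wx": 0, "wy": 0, "wz": 0, "gripper": 1},
    {"dx": -0.2, "dy": 0, "dz": 0.5, "wx": 0, "wy": 0, "wz": 0, "gripper": 1},
    {"dx": -0.2, "dy": 0, "dz": 0.55, "wx": 0, "wy": 0, "wz": 0, "gripper": 1},
    {"dx": -0.2, "dy": 0, "dz": 0.6, "wx": 0, "wy": 0, "wz": 0, "gripper": 1},
    {"dx": -0.2, "dy": 0, "dz": 0.65, "wx": 0, "wy": 0, "wz": 0, "gripper": 1},
    {"dx": -0.2, "dy": 0, "dz": 0.65, "wx": 0, "wy": 0, "wz": 0, "gripper": 1},
  ],
)

```text
time_s: 21.3
position: [647.2, 0.8, 109.8]
orientation: [-0.087, -0.056, 0.995, -0.005]
ft_force: [-0.7, 0.0, -4.9]
finger_gap: 59.5
```

>>> play_rows(
  rows=[
    {"dx": 0, "dy": 0, "dz": 0.05, "wx": 0, "wy": 0, "wz": 0, "gripper": 1},
    {"dx": 0, "dy": 0, "dz": 0.1, "wx": 0, "wy": 0, "wz": 0, "gripper": 1},
    {"dx": 0, "dy": 0, "dz": 0.15, "wx": 0, "wy": 0, "wz": 0, "gripper": 1},
    {"dx": 0, "dy": 0, "dz": 0.15, "wx": 0, "wy": 0, "wz": 0, "gripper": 1},
    {"dx": -0.05, "dy": 0, "dz": 0.15, "wx": 0, "wy": 0, "wz": 0, "gripper": 1},
    {"dx": -0.1, "dy": 0, "dz": 0.15, "wx": 0, "wy": 0, "wz": 0, "gripper": 1},
    {"dx": -0.1, "dy": 0, "dz": 0.15, "wx": 0, "wy": 0, "wz": 0, "gripper": 1},
    {"dx": -0.1, "dy": 0, "dz": 0.15, "wx": 0, "wy": 0, "wz": 0, "gripper": 1},
  ],
)

```text
time_s: 22.3
position: [647.3, 0.8, 109.2]
orientation: [-0.087, -0.056, 0.995, -0.005]
ft_force: [-5.4, -1.2, 9.3]
finger_gap: 59.0
```

Both contacts show: the floor pushes up (z +9 N) and the backrest pushes back (x −5 N). I'm releasing and drawing back along the tool axis.

>>> play_rows(
  rows=[
    {"dx": 0, "dy": 0, "dz": 0, "wx": 0, "wy": 0, "wz": 0, "gripper": 0.25},
    {"dx": 0, "dy": 0, "dz": 0, "wx": 0, "wy": 0, "wz": 0, "gripper": 0.1},
    {"dx": 0, "dy": 0, "dz": 0, "wx": 0, "wy": 0, "wz": 0, "gripper": 0},
    {"dx": 0, "dy": 0, "dz": 0, "wx": 0, "wy": 0, "wz": 0, "gripper": 0},
    {"dx": 0, "dy": 0, "dz": -0.5, "wx": 0, "wy": 0, "wz": 0, "gripper": 0},
    {"dx": 0, "dy": 0, "dz": -2, "wx": 0, "wy": 0, "wz": 0, "gripper": 0},
    {"dx": 0, "dy": 0, "dz": -4, "wx": 0, "wy": 0, "wz": 0, "gripper": 0},
    {"dx": 0, "dy": 0, "dz": -7, "wx": 0, "wy": 0, "wz": 0, "gripper": 0},
  ],
)

```text
time_s: 23.3
position: [659.9, 2.2, 178.4]
orientation: [-0.087, -0.056, 0.995, -0.005]
ft_force: [0.9, 1.2, 0.4]
finger_gap: 85.5
```

```bash
python3 - <<'E'
from h import *
st=state();print(st["position"],st["ft_force"])
s=snap("wrist");cv2.imwrite("pics/w14.png",s["color"][...,::-1])
E
```

```text
[659.92555002   2.17774806 178.38592815] [0.90067468 1.23998995 0.36318696]
```

View pics/w14.png

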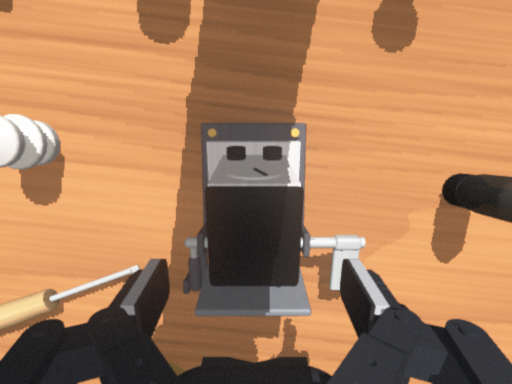

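The module stands centred (u 254 against base middle 254), square, with the dial outwards and the backrest right behind it. I'll rise clear for the final views.

>>> play_rows(
  rows=[
    {"dx": 0, "dy": 0, "dz": -3, "wx": 0, "wy": 0, "wz": 0, "gripper": 0},
    {"dx": 0, "dy": 0, "dz": -7, "wx": 0, "wy": 0, "wz": 0, "gripper": 0},
    {"dx": 1, "dy": -3, "dz": -10, "wx": 0, "wy": 0, "wz": 0, "gripper": 0},
    {"dx": 3, "dy": -7, "dz": -12, "wx": 0, "wy": 0, "wz": 0, "gripper": 0},
    {"dx": 5, "dy": -11, "dz": -12, "wx": 0, "wy": 0, "wz": 0, "gripper": 0},
    {"dx": 7, "dy": -15, "dz": -12, "wx": 0, "wy": 0, "wz": 0, "gripper": 0},
    {"dx": 8, "dy": -18, "dz": -12, "wx": 0, "wy": 0, "wz": 0, "gripper": 0},
    {"dx": 8, "dy": -18, "dz": -12, "wx": 0, "wy": 0, "wz": 0, "gripper": 0},
  ],
)

```text
time_s: 24.35
position: [621.5, -186.9, 310.4]
orientation: [-0.086, -0.053, 0.995, -0.006]
ft_force: [-0.2, 0.1, 0.1]
finger_gap: 85.2
```

```bash
python3 - <<'E'
from h import *
s=snap("side");crop(s,130,100,380,360,3,"s15.png");np.savez("side15.npz",**s);crop(s,255,160,335,240,9,"s15z.png")
s=snap("scene");cv2.imwrite("pics/c15.png",s["color"][...,::-1]);np.savez("scene15.npz",**s)
crop(s,170,160,270,270,5,"c15z.png")
E
```

```text
(no output)
```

View pics/s15.png

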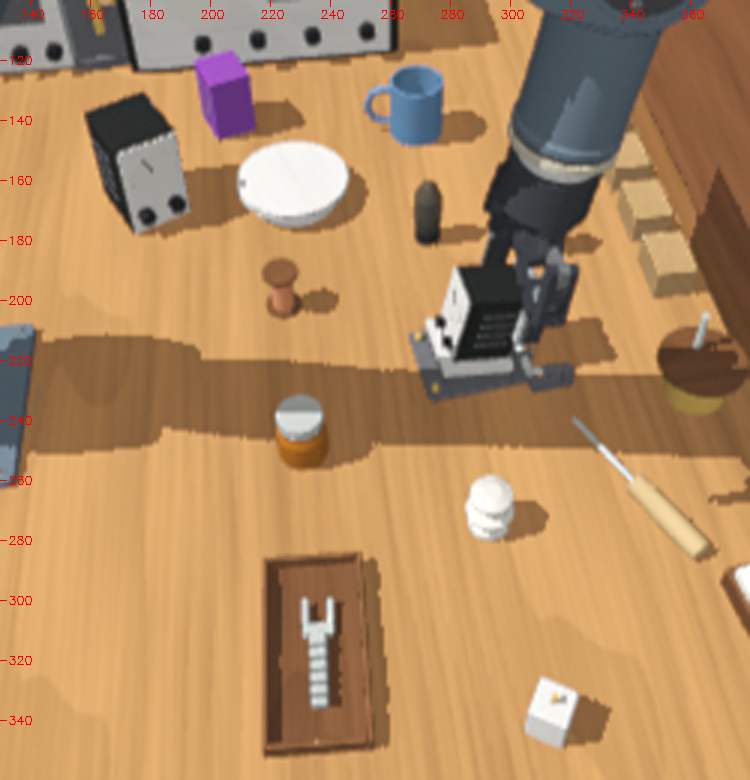

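View pics/s15z.png

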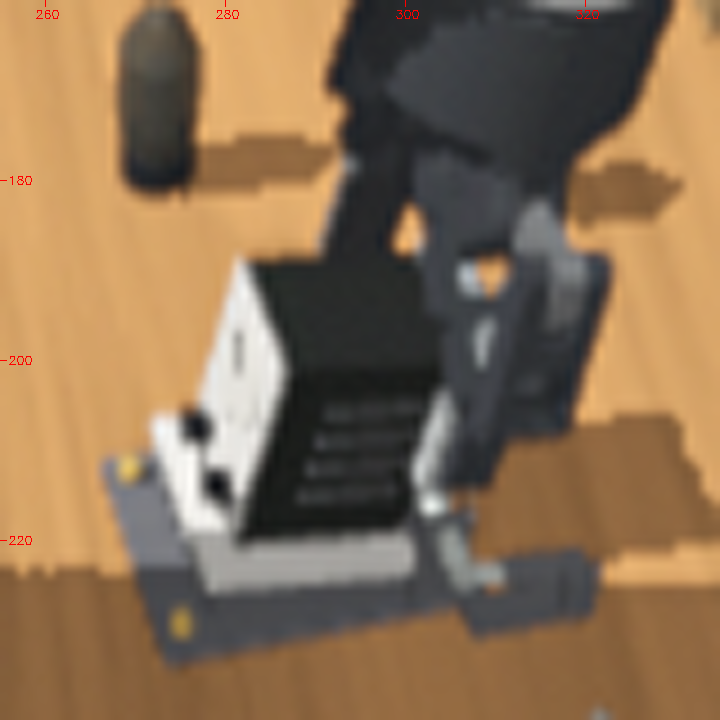

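View pics/c15.png

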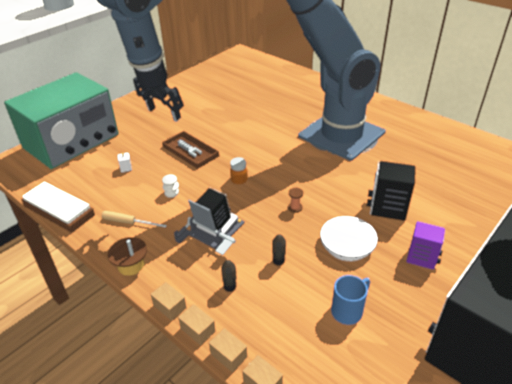

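View pics/c15z.png

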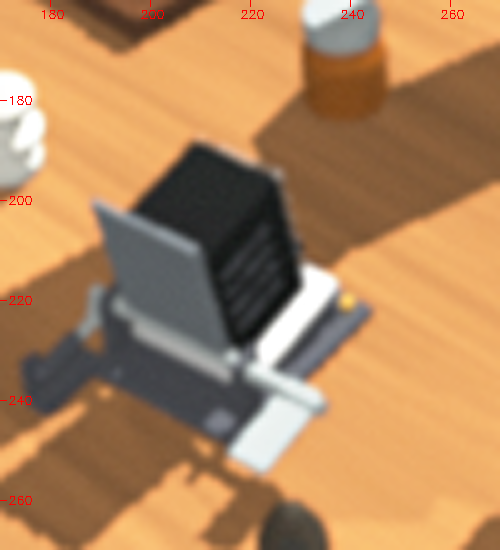

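Both views show the module seated against the open backrest, the puller flat in the tray and the bystanders standing where they were. One numeric check of the corners before handing in:

```bash
python3 - <<'E'
from h import *
np.set_printoptions(precision=1,suppress=True)
d=load("side15.npz");s=load("scene15.npz")
o=OS+RS@np.array([14,0,29.])
P=lambda x,y,z:o+RM@np.array([x,y,z])
for n,p,m in [("fb",(-35,-30,0),(281.7,220)),("bb",(35,-30,0),(300,218.9)),("ft",(-35,-30,100),(286.9,200.9)),("ftl",(-35,30,100),(281.7,188.5))]:
    print(n,proj(d,P(*p)),m)
# scene crop: top corners
for n,p,m in [("ft+",(-35,30,100),(226,195)),("ft-",(-35,-30,100),(209.5,188)),("bb+",(35,30,0),(219,229))]: print(n,proj(s,P(*p)),m)
d0=load("side0.npz")
print(state()["joint_velocities"].round(3).max())
E
```

```text
fb [280.9 220.4] (281.7, 220)
bb [299.9 219. ] (300, 218.9)
ft [287.1 200.1] (286.9, 200.9)
ftl [282.  187.3] (281.7, 188.5)
ft+ [224.8 195.2] (226, 195)
ft- [207.4 187.1] (209.5, 188)
bb+ [215.6 235.7] (219, 229)
0.005
```

The visible corners agree with the seated pose to about 1-2 px (2-4 mm). The "bb+" point is hidden behind the backrest, so it doesn't count. Handing in.

```bash
python3 -c "
from plant import manip
print(manip.hand_in())"
```

```text
the job is handed in; nothing more can be done
None
```

I handed the job in at about 24.5 s, with the whole task carried out; the hand-in gave no verdict.

**What I did:**
- I lifted the puller off the folded stand, laid it flat in the middle of the tray and let go.
- I pushed the lever with closed fingers. The first push only opened the stand about halfway; a second, slightly lower one snapped it fully open.
- I took the small black module from the turntable and left the purple one and the larger black one alone. I lowered it, tilted 0.175 rad, until it touched both the floor and the backrest, then released it and drew clear.

**Last checks:**
- **Module:** it stands square, dial outwards. In both cameras its clearly visible corners agree with the seated pose to about 1–2 px (2–4 mm).
- **Stand and puller:** the backrest is open against its stop and the puller is flat in the tray.
- **Bystanders:** by eye, all stand where they were; I did not measure them.
- **Arm:** it is clear of everything, and the force reading is near zero.

**What failed or disagreed:**
- The first move call was refused in validation, and nothing moved.
- The wrist camera showed the held module's top about 8 % too narrow. I used the side camera's height instead, and the contact height confirmed it.
- One point in the final corner check disagreed by about 7 px. It lies behind the backrest, so I left it out.

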